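Free a seized hold-down knob and slant the tubes

TASK

The wing knob on the water-bath tube rack has seized with scale: work it to and fro in small arcs until it breaks free, unscrew it all the way to its stop, and swing the hold-down bar well clear of the tubes. Then lay every tube in the rack on the slanting rack, one to a groove, cap at the raised end, bottom down against the lip. Finally swing the bar right home over the empty rack and screw the knob back down to about where it was; leave the timer and the two reagent bottles alone.

Things in the scene. Friction and masses are not known exactly. Their poses are not given: they have to be found in the camera images.
- clamp_rack: stainless water-bath tube rack, fixed. Base 74 x 226 x 6 mm (origin: centre of underside, z up), a post at each end, a row of four wire cells along its y axis at y = -60, -20, 20, 60 mm, x = 0, 14 mm square, wires 28 and 54 mm up; tubes stand on the base (6 mm up, caps 72 to 89 mm up). Bar pivot at y = +95 mm, knob at y = -95 mm. Underside of the bar 92 mm up
- hold_down_bar (a joint): angle of the flat hold-down bar (22 x 4 mm, top 96 mm up) about its upright pivot: 0 = home over the tubes (stop), positive = counter-clockwise from above (free end to the rack's +x side), stop 1.75. Turns easily, stays put. Two lips on its end catch the knob's washer until the knob is up 1.6 rad; the washer comes down inside them only if the bar is within 0.02 of home
- bar_handle (a point): middle of the upright black grip post (14 mm diameter, 24 mm tall, from 96 to 120 mm above the worktop) on the bar, 128 mm from the pivot; this point is 108 mm up
- bar_pivot (a point): on the pivot axis of the bar, at its top face
- clamp_knob (a joint): wing knob angle, positive = counter-clockwise from above = unscrewing (rises 1.9 mm per rad); starts near 0, stops 2.45 and -0.5. Seized: at first gives 0.15 to 0.2 rad either way, however hard turned. Held at the end of its play (0.2 s) on one side, then the other, and so on, the play grows each time, up to 0.35 rad; after about 3 to-and-fro rocks it is free (0.1 N m friction). Stays where left
- knob_grip (a point): on the knob's axis at mid height of its wings (116 mm up at the start). The wings are one flat bar 12 mm thick, 46 long, 24 high (104 to 128 mm up at the start). The point's y axis runs along the wings, x across them (close the fingers along x); it turns with the knob, at knob angle 0 its axes are the rack's
- slant_rack: loose slanting rack of steel rod and folded sheet, 1.05 kg, about 83 x 182 x 61 mm, with four parallel V grooves. Origin: centre of its underside, z up; the grooves rise towards its -x side at 45 degrees to the horizontal
- slant_bed: sloped bed of the slanting rack. Origin: mid-width at the lip of the lower end, level with the groove bottoms; x up the slope along the grooves, z its normal (upward). V grooves at y = -63, -21, 21, 63 mm, walls at 35 deg, ridges 14.7 mm high, from the lip (x = 0) to x = 52 mm, so that caps stand out beyond. A tube laid home: origin at x = 0, z = 7.3 mm, its z axis along the bed's x
- tube_a: capped sample tube, 83 mm tall: body 12 mm in diameter, cap 16.4 mm in diameter over the top 17 mm (z = 66 to 83 mm), 22 g; origin at the centre of its bottom, z towards the cap; one of up to four alike but for the cap and label, in any cell of the rack (absent ones give None)
- tube_b: capped sample tube, 83 mm tall: body 12 mm in diameter, cap 16.4 mm in diameter over the top 17 mm (z = 66 to 83 mm), 22 g; origin at the centre of its bottom, z towards the cap; one of up to four alike but for the cap and label, in any cell of the rack (absent ones give None)
- tube_c: capped sample tube, 83 mm tall: body 12 mm in diameter, cap 16.4 mm in diameter over the top 17 mm (z = 66 to 83 mm), 22 g; origin at the centre of its bottom, z towards the cap; one of up to four alike but for the cap and label, in any cell of the rack (absent ones give None)
- tube_d: capped sample tube, 83 mm tall: body 12 mm in diameter, cap 16.4 mm in diameter over the top 17 mm (z = 66 to 83 mm), 22 g; origin at the centre of its bottom, z towards the cap; one of up to four alike but for the cap and label, in any cell of the rack (absent ones give None)
- timer: square white bench timer 64 x 64 x 19 mm, a bystander; origin at its underside
- dropper_bottle: small white dropper bottle 33 mm in diameter, 67 mm tall, a bystander; origin at its underside
- amber_bottle: small amber bottle with a black cap 33 mm in diameter, 68 mm tall, a bystander; origin at its underside
- pipette_stand: empty pipette stand, fixed, to keep clear of: origin at its foot (58 x 62 mm, spans x -20 to 38, y -33 to 29 mm from it), a bent rod and an inclined holder plate above, 0.23 m high
- magnifier_lamp: magnifier lamp on the right, fixed, to keep clear of: from its clamp at about (0.35, -0.39) on the worktop's front edge the lower arm rises to a joint at (0.50, -0.25, 0.34), then the upper arm runs level, 0.33 to 0.38 m up, to (0.80, 0.06)

How it is judged:
By the outcome, as a careful person would: the job done as asked, in the order asked, and still so for the second after the job is handed in, with the robot touching nothing.
Of tube_a, tube_b, tube_c, tube_d only 2 to 4 are there at a start; the rules pass over those that are not, and their reading is None.
At some moment in a run one of slant_rack may be knocked a few centimetres aside while the robot is not near it.
Once in a run the grip may slacken for a moment while it holds something.
It also fails if it takes over 210 s, if anything falls off the work surface, if the arm or the gripper's body presses on something with over 40 N, if the wrist force passes 120 N, or if a joint passes its speed limit or range.

ROBOT

A 7-joint arm with a two-finger parallel gripper is mounted at the origin on a cart in front of the work surface, level with it; the furniture and walls round the work are solid. World frame = base frame: x ahead of the robot, y to its left, z up, the work surface at z = 0. Lengths are in m, angles in rad, forces in N, time in s.
With the tool pointing down it reaches from about 0.425 to 0.95 m from the base axis. Payload 16.7 kg.
Tool frame: the origin (TCP) lies between the finger pads; the fingertips stand ahead of it and the grasp point (between the pads) lies 3 mm ahead of it (robot.tcp_to_tips is the z of the fingertips in the tool frame, in m); z points along the fingers, y is the direction in which the jaws open and shut (so a half turn about z gives the same grasp; the last joint's range is limited). The gripper opens to 94 mm and grips with 3 to 60 N. Pads are 16 mm wide; open, the fingers measure 119 mm over their backs; the gripper's body (75 mm by 177 mm) begins 78 mm behind the grasp point.
Start: joints at [1.129, 0.426, 0.074, 1.606, -0.034, 1.111, -0.067], TCP at [0.194, -0.646, 0.227] pointing down, gripper open.
Joint ranges: [-2.85, 2.85], [-0.5, 2.14], [-1.23, 1.37], [0.21, 2.46], [-1.02, 4.16], [0.16, 2.05], [-2.73, 2.73]. Speed limits (rad/s): [1.89, 1.89, 2.39, 2.39, 3.01, 3.01, 3.01].

INTERFACE

Orientations are given as [roll, pitch, yaw] about the fixed x, y, z axes, in that order (R = Rz(yaw) Ry(pitch) Rx(roll)).
In Python, from workcell import robot gives the robot as it stands. The module is installed in compiled form; this text tells all that it offers.
- The arm moves only by the tool servo_tool, never from a script. Its argument "targets" is a list of rows, each a list of 7 numbers: the shift along the tool's x, y, z in units of 100 mm (1.0 is 100 mm), then the turn, a rotation vector about the tool's x, y, z in units of 2 pi rad (1.0 is 2 pi rad), then the closure, from 0 (fully open) to 1 (shut). In form: [[tx, ty, tz, rx, ry, rz, jaw], ...]. A call has 1 to 20 rows; each row is the pose to reach, as a shift and turn from the pose commanded when the call began, along the tool's axes at that moment, turning the shorter way round; what a row does not reach only later rows make up. A row lasts 1/12 s, in which the tool goes at most 41.7 mm and 7.16 degrees, less where a joint would pass 70% of its speed; a pose out of reach is approached as far as the arm can. A call with a number of a shift or a turn outside -1 to 1 is refused whole. A call with a gripper value outside its range is refused whole. The fingers move at their own pace and stop on an object; "squeeze" is the grip in N (left out, the last holds). Time passes only in rows, so rows that repeat a pose let the fingers close. It gives the time, the measured TCP pose, the force and the opening at its end, in the units of the state.
- robot.get_state(): the state, without advancing time (a new reading comes with each control period).
- robot.camera(name): name is "side" or "top"; returns the picture (400x640x3 uint8, red, green, blue); there is no depth.
- robot.calibration(name): a dict with "camera_matrix" (3x3 intrinsics, pixels), "xyz" and "rotation" of the camera in the world. Camera axes: x right, y up, looking along -z (the intrinsics and any distortion apply to the point x, -y, -z); pixel columns grow to the right and rows downward; lengths in m; the calibration is good to about 2 mm. A picture is of the moment at which its call begins. calibration takes no time and is no camera call.
- robot.sign_off(): hands the job in, once; it reports no verdict.
The state is a dict: "time_s": time; "joint_positions": joint angles; "qvel": joint speeds; "joint_torque": joint torques, N m; "eef_pos": TCP position; "tcp_rot": TCP orientation; "force": force on the tool from outside, world axes, zero at the start; "wrist_torque": the same for the moment, N m; "grip_width": opening from 0.0 (shut) to 1.0 (fully open).
Only numpy, scipy, OpenCV 4.12 (cv2) and the standard library are available. Lean on these libraries where they do the work, as an engineer would, in place of code of your own. Each camera call takes 0.05 s, during which the arm holds its last target. There are 200 camera calls.

## Working session

There is one attempt and no reset: what is moved stays moved. The work goes in short steps, Python scripts to look and compute and a tool call to move; the robot and the scene stay as the last step left them, time stands still between calls to the robot, and variables do not carry over. Pictures are saved under pics/ and viewed, about 12 in all and at most 16, crops included, and the job is handed in when it is done.

Besides the shell and the picture viewer there is one more tool, called as a command line: name --pt "numbers of a row" for each row, then --argument value for the rest. servo_tool: Moves the arm, as the interface text tells. Its arguments: {"type":"object","properties":{"targets":{"type":"array","items":{"type":"array","items":{"type":"number"}}},"squeeze":{"type":"number"}},"required":["targets"]}

```bash
ls; mkdir -p pics
cat > h.py <<'E'
import numpy as np, cv2
from workcell import robot
from scipy.spatial.transform import Rotation as R
def shot(name,fn):
    im=np.array(robot.camera(name)); cv2.imwrite('pics/'+fn,im[:,:,::-1]); return im
def cal(name):
    c=robot.calibration(name); return np.array(c['camera_matrix']),np.array(c['xyz']),np.array(c['rotation']).reshape(3,3) if np.size(c['rotation'])==9 else R.from_euler('xyz',c['rotation']).as_matrix(),c
def proj(name,P):
    K,t,Rc,c=cal(name); p=(np.atleast_2d(P)-t)@Rc; p=p*[1,-1,-1]; q=p@K.T; return q[:,:2]/q[:,2:]
def ray(name,uv):
    K,t,Rc,c=cal(name); d=np.linalg.inv(K)@[uv[0],uv[1],1]; d=Rc@(d*[1,-1,-1]); return t,d/np.linalg.norm(d)
def onz(name,uv,z):
    t,d=ray(name,uv); return t+d*(z-t[2])/d[2]
def tri(uvs,uvt):
    a,d=ray('side',uvs); b,e=ray('top',uvt); s=np.linalg.lstsq(np.c_[d,-e],b-a,rcond=None)[0]
    p,q=a+d*s[0],b+e*s[1]; return (p+q)/2,np.linalg.norm(p-q)
def st():
    s=robot.get_state(); return s
E
python3 - <<'E'
from h import *
for n in('side','top'):
    im=shot(n,n+'0.png'); print(robot.calibration(n))
s=st(); print({k:(np.round(v,4).tolist()) for k,v in s.items()}, robot.tcp_to_tips)
E
```

```text
pics
{'camera_matrix': array([[476.71869317,   0.        , 319.70648395],
       [  0.        , 476.71869317, 196.9981511 ],
       [  0.        ,   0.        ,   1.        ]]), 'xyz': array([-0.11449658,  1.00703827,  0.58488988]), 'rotation': array([ 1.12823663, -0.00665014, -2.51842608])}
{'camera_matrix': array([[367.65243505,   0.        , 313.71458878],
       [  0.        , 367.65243505, 199.63472151],
       [  0.        ,   0.        ,   1.        ]]), 'xyz': array([0.39503034, 0.08359853, 0.88744866]), 'rotation': array([ 0.1959417 ,  0.00302244, -1.57019966])}
{'time_s': 0.1, 'joint_positions': [1.1295, 0.4266, 0.0738, 1.6065, -0.0341, 1.1108, -0.0671], 'qvel': [-0.0009, -0.0012, 0.0007, 0.0, 0.0009, 0.0004, -0.0003], 'joint_torque': [0.0095, -93.7462, 3.6778, -45.5037, -0.0485, 0.0168, 0.0], 'eef_pos': [0.194, -0.6461, 0.2269], 'tcp_rot': [-3.1405, 0.0001, 0.2917], 'force': [-0.3719, -0.1905, 0.2831], 'wrist_torque': [-0.0473, -0.0054, 0.0185], 'grip_width': 0.9989} 0.022
```

View pics/side0.png

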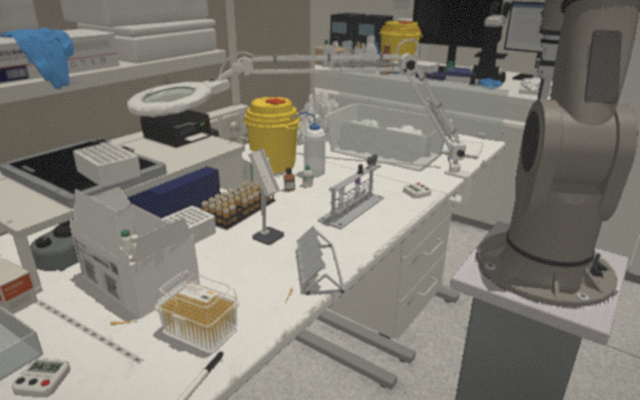

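View pics/top0.png

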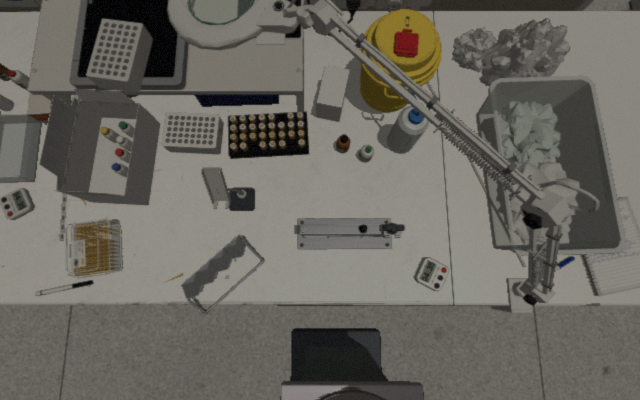

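The top view shows the clamp rack at about (345,232), with its knob at (395,229) and bar handle at (362,229). The slant rack is at (222,272) and the timer at (432,273). Next I'll zoom in on the racks.

Run:
```python
import cv2,numpy as np
t=cv2.imread('pics/top0.png');s=cv2.imread('pics/side0.png')
a=cv2.resize(t[205:261,285:415],None,fx=6,fy=6,interpolation=cv2.INTER_CUBIC)[:336,:780]
b=cv2.resize(t[225:315,175:275],None,fx=4,fy=4,interpolation=cv2.INTER_CUBIC)
c=np.zeros((336+0,800,3),np.uint8);c[:,:780]=a
cv2.imwrite('pics/c1.png',a)
x=cv2.resize(s[145:230,310:390],None,fx=5,fy=5,interpolation=cv2.INTER_CUBIC)[:,:400]
y=np.zeros((425,800,3),np.uint8);y[:,:400]=x;y[:360,400:]=b;
cv2.imwrite('pics/c2.png',y)
```

```text
(no output)
```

View pics/c1.png

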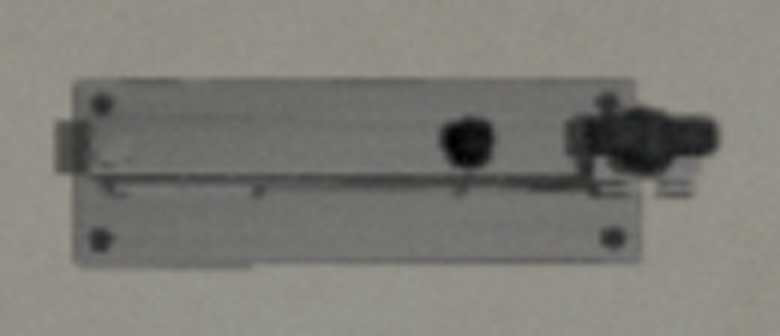

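View pics/c2.png

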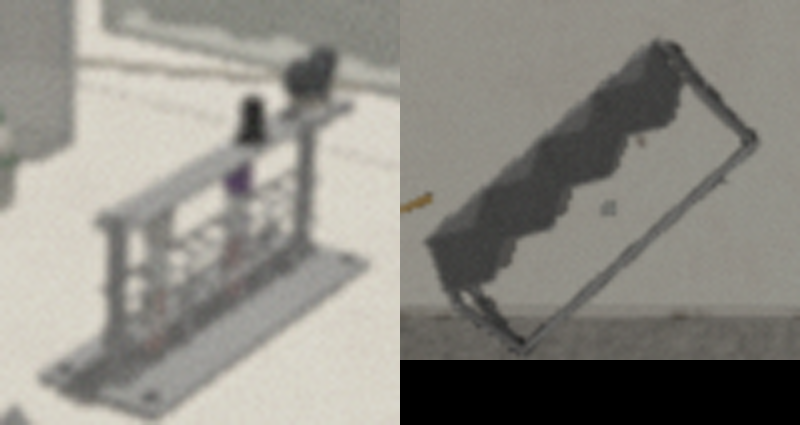

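Run:
```python
import cv2,numpy as np
t=cv2.imread('pics/top0.png');s=cv2.imread('pics/side0.png')
x=cv2.resize(s[220:300,285:355],None,fx=7,fy=7,interpolation=cv2.INTER_CUBIC)
b=cv2.resize(t[230:312,178:268],None,fx=3.4,fy=3.4,interpolation=cv2.INTER_CUBIC)
y=np.zeros((560,800,3),np.uint8);y[:,:490]=x;y[:b.shape[0],490:490+b.shape[1]]=b
y=np.clip(y*1.3,0,255).astype(np.uint8)
cv2.imwrite('pics/c3.png',y)
from h import *
uv=np.array([[75,80],[635,80],[73,263],[640,263]])/6+[285,205]
P=np.array([onz('top',u,.006) for u in uv]);print(P.round(4),P.mean(0))
print('knob',onz('top',np.array([640,133])/6+[285,205],.128), 'handle',onz('top',np.array([468,140])/6+[285,205],.12))
```

```text
[[ 0.5239  0.1256  0.006 ]
 [ 0.5239 -0.1002  0.006 ]
 [ 0.4505  0.1257  0.006 ]
 [ 0.4506 -0.0992  0.006 ]] [0.48722736 0.01298294 0.006     ]
knob [ 0.48756133 -0.07570851  0.128     ] handle [ 0.48606714 -0.01727311  0.12      ]
```

View pics/c3.png

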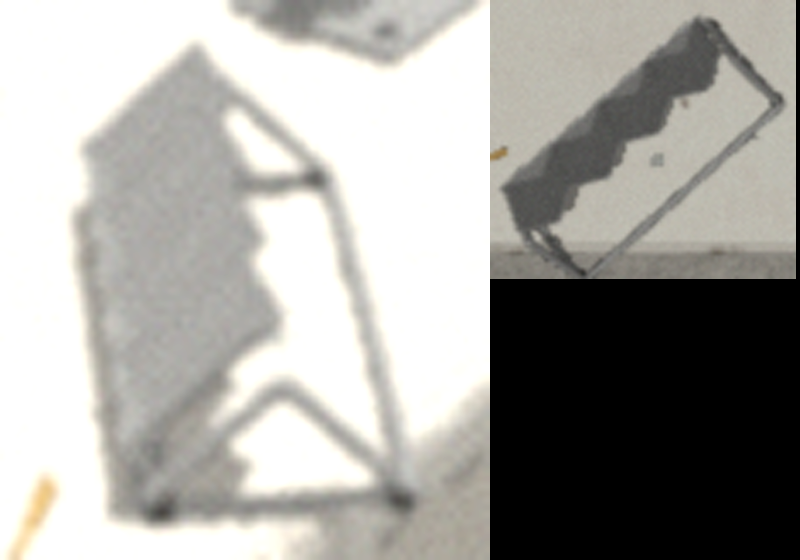

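```bash
cat >> h.py <<'E'
def to(p,rpy=None,fromp=None,fromr=None):
    """tool-frame delta units from present pose to world pose"""
    s=st(); p0=np.array(s['eef_pos']) if fromp is None else np.array(fromp); r0=R.from_euler('xyz',s['tcp_rot'] if fromr is None else fromr)
    d=r0.inv().apply(np.array(p)-p0)/.1
    r=np.zeros(3) if rpy is None else (r0.inv()*R.from_euler('xyz',rpy)).as_rotvec()/(2*np.pi)
    print('delta',d.round(3),r.round(4)); return d,r
E
python3 - <<'E'
from h import *
S=lambda a,b:np.array([a,b])/5+[310,145]
T=lambda a,b:np.array([a,b])/6+[285,205]
print('handle top',tri(S(254,98),T(468,140)))
print('knob mid',tri(S(312,72),T(645,135)))
for n,P in dict(fr=[.524,-.1],fl=[.524,.126],nl=[.4505,.126],nr=[.4505,-.1]).items(): print(n,(proj('side',[*P,.006])[0]-[310,145])*5)
print('side corners: near-left(40,380) bottom(160,415) right(370,265)')
for u in [(40,380),(160,412),(370,262)]: print(onz('side',S(*u),.004))
U=lambda a,b:np.array([(a-400)/4+175,b/4+225])
V=lambda a,b:np.array([a,b])/7+[285,220]
print('slant ground top:'); 
for u in [(752,140),(522,347)]: print(onz('top',U(*u),.003))
for u in [(402,500),(325,180),(155,510)]: print('side',onz('side',V(*u),.003))
for u in [(428,240),(660,40)]:
  for z in (.003,.012): print('lip',z,onz('top',U(*u),z))
for u in [(80,210),(110,512)]: print('side lip',onz('side',V(*u),.003))
E
```

```text
handle top (array([ 0.48500783, -0.01769175,  0.12085739]), np.float64(0.0021885732247577836))
knob mid (array([ 0.48666559, -0.08087146,  0.11594357]), np.float64(0.0037841762611710446))
fr [259.61496904 224.70164203]
fl [ 32.75603062 370.56639942]
nl [151.537359   411.57892169]
nr [370.30940518 256.55416528]
side corners: near-left(40,380) bottom(160,415) right(370,265)
[0.51713443 0.12908802 0.004     ]
[0.44879036 0.12079776 0.004     ]
[ 0.44906983 -0.09729533  0.004     ]
slant ground top:
[0.42434585 0.20679667 0.003     ]
[0.30601796 0.33669397 0.003     ]
side [0.30341694 0.34061928 0.003     ]
side [0.42114896 0.20800013 0.003     ]
side [0.35781908 0.38629617 0.003     ]
lip 0.003 [0.36631982 0.39539424 0.003     ]
lip 0.012 [0.36661197 0.39222146 0.012     ]
lip 0.003 [0.48375778 0.26383887 0.003     ]
lip 0.012 [0.4828549  0.26200477 0.012     ]
side lip [0.47548292 0.27153881 0.003     ]
side lip [0.36761796 0.3946322  0.003     ]
```

servo_tool --pt "0 0 -0.9 0 0 0 0" --pt "0 0 -0.9 0 0 0 0" --pt "0 0 -0.9 0 0 0 0" --squeeze 40

```text
time_s: 0.35
eef_pos: [0.1946, -0.6482, 0.3242]
tcp_rot: [3.134, -0.001, 0.291]
force: [0.0, -0.1, 1.1]
grip_width: 0.998
```

servo_tool --pt "0 0 -0.9 0 0 0 0" --pt "0 0 -0.9 0 0 0 0" --pt "0 0 -0.9 0 0 0 0"

```text
time_s: 0.6
eef_pos: [0.1944, -0.6478, 0.4146]
tcp_rot: [3.134, -0.001, 0.292]
force: [0.1, -1.4, 0.4]
grip_width: 1.002
```

servo_tool --pt "0 0 -0.9 0 0 0 0" --pt "0 0 -0.9 0 0 0 0" --pt "0 0 -0.9 0 0 0 0"

```text
time_s: 0.85
eef_pos: [0.1943, -0.6472, 0.5043]
tcp_rot: [3.134, -0.001, 0.292]
force: [-0.4, -0.4, 1.7]
grip_width: 1.0
```

servo_tool --pt "0.9 -0.9 0 0 0 0 0" --pt "0.9 -0.9 0 0 0 0 0" --pt "0.9 -0.9 0 0 0 0 0" --pt "0.9 -0.9 0 0 0 0 0"

```text
time_s: 1.18
eef_pos: [0.2591, -0.5289, 0.4984]
tcp_rot: [3.141, -0.003, 0.299]
force: [-0.2, 1.7, 0.0]
grip_width: 1.001
```

servo_tool --pt "0.9 -0.9 0 0 0 0 0" --pt "0.9 -0.9 0 0 0 0 0" --pt "0.9 -0.9 0 0 0 0 0" --pt "0.9 -0.9 0 0 0 0 0"

```text
time_s: 1.52
eef_pos: [0.319, -0.4162, 0.4981]
tcp_rot: [3.141, -0.002, 0.3]
force: [1.6, 0.6, -0.2]
grip_width: 0.999
```

servo_tool --pt "0.9 -0.9 0 0 0 0 0.4" --pt "0.9 -0.9 0 0 0 0 0.4" --pt "0.9 -0.9 0 0 0 0 0.4" --pt "0.9 -0.9 0 0 0 0 0.4"

```text
time_s: 1.85
eef_pos: [0.3787, -0.3037, 0.4978]
tcp_rot: [-3.141, -0.002, 0.3]
force: [0.2, 0.3, 0.0]
grip_width: 0.752
```

servo_tool --pt "0.9 -0.9 0 0 0 0 0.4" --pt "0.9 -0.9 0 0 0 0 0.4" --pt "0.9 -0.9 0 0 0 0 0.4" --pt "0.9 -0.9 0 0 0 0 0.4"

```text
time_s: 2.18
eef_pos: [0.4383, -0.1913, 0.4975]
tcp_rot: [-3.141, -0.002, 0.3]
force: [0.6, 0.3, 0.2]
grip_width: 0.6
```

servo_tool --pt "0.9 -0.9 0 0 0 0 0.4" --pt "0.9 -0.9 0 0 0 0 0.4" --pt "0.9 -0.9 0 0 0 0 0.4" --pt "0.9 -0.9 0 0 0 0 0.4" --pt "0.9 -0.9 0 0 0 -0.1 0.4" --pt "0.9 -0.9 0 0 0 -0.1 0.4" --pt "0.9 -0.9 0 0 0 -0.1 0.4" --pt "0.9 -0.9 0 0 0 -0.2 0.4" --pt "0.9 -0.9 0 0 0 -0.2 0.4" --pt "0.9 -0.9 0 0 0 -0.2 0.4" --pt "0.9 -0.9 0 0 0 -0.2 0.4" --pt "0.9 -0.9 0 0 0 -0.2 0.4" --pt "0.9 -0.9 0 0 0 -0.2 0.4" --pt "0.9 -0.9 0 0 0 -0.2 0.4" --pt "0.9 -0.9 0 0 0 -0.2 0.4" --pt "0.9 -0.9 0 0 0 -0.2 0.4"

```text
time_s: 3.52
eef_pos: [0.4957, -0.0862, 0.4973]
tcp_rot: [-3.142, -0.0, 1.545]
force: [-0.1, -0.2, 0.2]
grip_width: 0.602
```

Run:
```python
from h import *
s=st(); print(s['time_s'],s['eef_pos'],s['tcp_rot'],np.round(s['joint_positions'],3))
to([.4867,-.081,.30],[np.pi,0,np.pi/2])
```

```text
3.5167 [ 0.49573988 -0.08618776  0.49733164] [-3.14157214e+00 -1.55365738e-04  1.54503454e+00] [ 0.497  0.035 -0.464  1.533  0.016  1.577  0.007]
delta [ 0.049 -0.092  1.973] [-0.     -0.     -0.0041]
```

servo_tool --pt "0.05 -0.09 1 0 0 -0.004 0.5" --pt "0.05 -0.09 1 0 0 -0.004 0.5" --pt "0.05 -0.09 1 0 0 -0.004 0.5" --pt "0.05 -0.09 1 0 0 -0.004 0.5"

```text
time_s: 3.85
eef_pos: [0.485, -0.0808, 0.3938]
tcp_rot: [-3.136, -0.001, 1.569]
force: [-0.1, 0.2, 0.7]
grip_width: 0.501
```

servo_tool --pt "0 0 1 0 0 0 0.5" --pt "0 0 1 0 0 0 0.5" --pt "0 0 1 0 0 0 0.5" --pt "0 0 1 0 0 0 0.5"

```text
time_s: 4.18
eef_pos: [0.4859, -0.0809, 0.2954]
tcp_rot: [-3.138, -0.001, 1.57]
force: [-0.7, 0.1, -0.2]
grip_width: 0.498
```

servo_tool --pt "0 0 1 0 0 0 0.5" --pt "0 0 1 0 0 0 0.5" --pt "0 0 1 0 0 0 0.5" --pt "0 0 1 0 0 0 0.5"

```text
time_s: 4.52
eef_pos: [0.4866, -0.0809, 0.1963]
tcp_rot: [-3.139, -0.001, 1.571]
force: [-1.5, -0.5, 0.7]
grip_width: 0.503
```

Run:
```python
from h import *
s=st(); print(s['time_s'],s['eef_pos'],s['tcp_rot'],np.round(s['joint_positions'],3))
to([.4867,-.081,.126],[np.pi,0,np.pi/2])
im=shot('side','s1.png')
cv2.imwrite('pics/s1c.png',cv2.resize(im[80:290,280:440,::-1],None,fx=3,fy=3,interpolation=cv2.INTER_CUBIC)[:600])
```

```text
4.5167 [ 0.48657137 -0.08094501  0.19634112] [-3.13879759e+00 -7.68298454e-04  1.57133184e+00] [ 0.467  0.199 -0.483  2.012  0.111  0.959 -0.071]
delta [-0.001  0.003  0.703] [-0.0004 -0.0001  0.0001]
```

View pics/s1c.png

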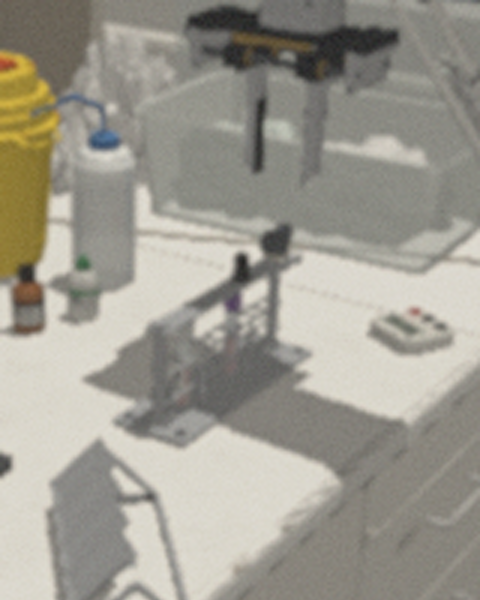

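The fingers are over the knob wings, so I'll descend and grip.

servo_tool --pt "0 0 0.7 0 0 0 0.5" --pt "0 0 0.7 0 0 0 0.5" --pt "0 0 0.7 0 0 0 0.5" --pt "0 0 0.7 0 0 0 0.5" --pt "0 0 0.7 0 0 0 1" --pt "0 0 0.7 0 0 0 1" --pt "0 0 0.7 0 0 0 1" --pt "0 0 0.7 0 0 0 1" --pt "0 0 0.7 0 0 0 1" --pt "0 0 0.7 0 0 0 1" --pt "0 0 0.7 0 0 0 1" --pt "0 0 0.7 0 0 0 1"

```text
time_s: 5.57
eef_pos: [0.4885, -0.0809, 0.1287]
tcp_rot: [3.138, 0.0, 1.573]
force: [4.8, -1.6, 5.9]
grip_width: 0.202
```

```bash
python3 -c "
from h import *
s=st();print({k:np.round(v,3).tolist() for k,v in s.items()})"
```

```text
{'time_s': 5.567, 'joint_positions': [0.44, 0.289, -0.468, 2.075, 0.179, 0.811, -0.132], 'qvel': [-0.0, 0.001, 0.001, 0.001, 0.002, 0.0, -0.0], 'joint_torque': [-0.02, -63.449, -4.267, -31.034, -0.431, 1.665, 0.005], 'eef_pos': [0.489, -0.081, 0.129], 'tcp_rot': [3.138, 0.0, 1.573], 'force': [4.801, -1.637, 5.91], 'wrist_torque': [-0.271, -1.229, 0.024], 'grip_width': 0.202}
```

servo_tool --pt "0 0 0 0 0 0 0.7" --pt "0 0 0 0 0 0 0.7" --pt "0 0 -0.06 0 0 0 0.7" --pt "0 0 -0.06 0 0 0 0.7" --pt "0 0 -0.06 0 0 0 1" --pt "0 0 -0.06 0 0 0 1" --pt "0 0 -0.06 0 0 0 1" --pt "0 0 -0.06 0 0 0 1" --pt "0 0 -0.06 0 0 0 1" --pt "0 0 -0.06 0 0 0 1" --pt "0 0 -0.06 0 0 0 1" --pt "0 0 -0.06 0 0 0 1"

```text
time_s: 6.57
eef_pos: [0.4883, -0.0808, 0.1339]
tcp_rot: [3.139, -0.0, 1.574]
force: [7.5, -0.9, -2.2]
grip_width: 0.198
```

Run:
```python
from h import *
s=st();print({k:np.round(v,3).tolist() for k,v in s.items()})
im=shot('top','t1.png');im2=shot('side','s2.png')
a=cv2.resize(im[190:260,330:450,::-1],None,fx=4,fy=4,interpolation=cv2.INTER_CUBIC)
b=cv2.resize(im2[110:190,320:400,::-1],None,fx=4,fy=4,interpolation=cv2.INTER_CUBIC)
y=np.zeros((320,800,3),np.uint8);y[:280,:480]=a;y[:,480:]=b
cv2.imwrite('pics/c4.png',y)
```

```text
{'time_s': 6.567, 'joint_positions': [0.443, 0.282, -0.47, 2.071, 0.173, 0.822, -0.126], 'qvel': [-0.001, -0.001, -0.001, 0.0, 0.0, 0.002, -0.0], 'joint_torque': [0.301, -66.209, -4.244, -31.978, -0.504, 2.856, -0.001], 'eef_pos': [0.488, -0.081, 0.134], 'tcp_rot': [3.139, -0.0, 1.574], 'force': [7.549, -0.866, -2.156], 'wrist_torque': [-0.218, -2.114, 0.027], 'grip_width': 0.198}
```

View pics/c4.png

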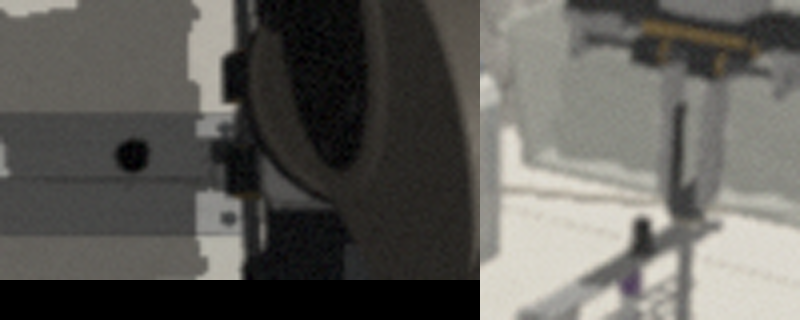

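servo_tool --pt "0 0 0 0 0 -0.04 1" --pt "0 0 0 0 0 -0.04 1" --pt "0 0 0 0 0 -0.04 1" --pt "0 0 0 0 0 -0.04 1" --pt "0 0 0 0 0 -0.04 1" --pt "0 0 0 0 0 -0.04 1" --pt "0 0 0 0 0 -0.04 1" --pt "0 0 0 0 0 -0.04 1" --squeeze 55

```text
time_s: 7.33
eef_pos: [0.4881, -0.0805, 0.1341]
tcp_rot: [3.139, 0.0, 1.824]
force: [5.0, 1.5, 4.2]
grip_width: 0.196
```

```bash
python3 -c "
from h import *
s=st();print({k:np.round(s[k],3).tolist() for k in ('tcp_rot','eef_pos','force','wrist_torque','grip_width')})"
```

```text
{'tcp_rot': [3.139, 0.0, 1.824], 'eef_pos': [0.488, -0.081, 0.134], 'force': [4.998, 1.533, 4.189], 'wrist_torque': [0.304, -1.299, -0.287], 'grip_width': 0.196}
```

servo_tool --pt "0 0 0 0 0 0.08 1" --pt "0 0 0 0 0 0.08 1" --pt "0 0 0 0 0 0.08 1" --pt "0 0 0 0 0 0.08 1" --pt "0 0 0 0 0 0.08 1" --pt "0 0 0 0 0 0.08 1" --pt "0 0 0 0 0 0.08 1" --pt "0 0 0 0 0 0.08 1" --pt "0 0 0 0 0 0.08 1"

```text
time_s: 8.08
eef_pos: [0.4886, -0.081, 0.1337]
tcp_rot: [3.138, -0.001, 1.321]
force: [12.3, -2.4, -9.3]
grip_width: 0.199
```

```bash
python3 -c "
from h import *
s=st();print({k:np.round(s[k],3).tolist() for k in ('tcp_rot','eef_pos','force','wrist_torque','grip_width')})"
```

```text
{'tcp_rot': [3.138, -0.001, 1.321], 'eef_pos': [0.489, -0.081, 0.134], 'force': [12.3, -2.445, -9.319], 'wrist_torque': [-0.624, -3.013, 0.192], 'grip_width': 0.199}
```

servo_tool --pt "0 0.03 0 0 0 -0.1 1" --pt "0 0.03 0 0 0 -0.1 1" --pt "0 0.03 0 0 0 -0.1 1" --pt "0 0.03 0 0 0 -0.1 1" --pt "0 0.03 0 0 0 -0.1 1" --pt "0 0.03 0 0 0 -0.1 1" --pt "0 0.03 0 0 0 -0.1 1" --pt "0 0.03 0 0 0 -0.1 1" --pt "0 0.03 0 0 0 -0.1 1" --pt "0 0.03 0 0 0 -0.1 1"

```text
time_s: 8.92
eef_pos: [0.4892, -0.0822, 0.1337]
tcp_rot: [-3.14, 0.0, 1.949]
force: [-5.0, -2.8, 9.2]
grip_width: 0.197
```

servo_tool --pt "0 0 0 0 0 0.1 1" --pt "0 0 0 0 0 0.1 1" --pt "0 0 0 0 0 0.1 1" --pt "0 0 0 0 0 0.1 1" --pt "0 0 0 0 0 0.1 1" --pt "0 0 0 0 0 0.1 1" --pt "0 0 0 0 0 0.1 1" --pt "0 0 0 0 0 0.1 1" --pt "0 0 0 0 0 0.1 1" --pt "0 0 0 0 0 0.1 1"

```text
time_s: 9.75
eef_pos: [0.4888, -0.0828, 0.133]
tcp_rot: [-3.14, 0.002, 1.321]
force: [0.4, -6.9, -3.8]
grip_width: 0.193
```

servo_tool --pt "0 0 0 0 0 -0.1 1" --pt "0 0 0 0 0 -0.1 1" --pt "0 0 0 0 0 -0.1 1" --pt "0 0 0 0 0 -0.1 1" --pt "0 0 0 0 0 -0.1 1" --pt "0 0 0 0 0 -0.1 1" --pt "0 0 0 0 0 -0.1 1" --pt "0 0 0 0 0 -0.1 1" --pt "0 0 0 0 0 -0.1 1" --pt "0 0 0 0 0 -0.1 1"

```text
time_s: 10.58
eef_pos: [0.4892, -0.0822, 0.1336]
tcp_rot: [-3.14, 0.0, 1.949]
force: [-4.6, -3.8, 8.6]
grip_width: 0.193
```

```bash
python3 -c "
from h import *
s=st();print({k:np.round(s[k],3).tolist() for k in ('tcp_rot','eef_pos','force','wrist_torque','grip_width')})"
```

```text
{'tcp_rot': [-3.14, 0.0, 1.949], 'eef_pos': [0.489, -0.082, 0.134], 'force': [-4.629, -3.841, 8.575], 'wrist_torque': [-0.724, 0.892, 0.061], 'grip_width': 0.193}
```

servo_tool --pt "0 0 0 0 0 0.1 1" --pt "0 0 0 0 0 0.1 1" --pt "0 0 0 0 0 0.1 1" --pt "0 0 0 0 0 0.1 1" --pt "0 0 0 0 0 0.1 1" --pt "0 0 0 0 0 0.1 1" --pt "0 0 0 0 0 0.1 1" --pt "0 0 0 0 0 0.1 1" --pt "0 0 0 0 0 0.1 1" --pt "0 0 0 0 0 0.1 1"

```text
time_s: 11.42
eef_pos: [0.489, -0.0822, 0.133]
tcp_rot: [-3.14, 0.001, 1.326]
force: [-0.3, -4.4, -6.2]
grip_width: 0.19
```

```bash
python3 -c "
from h import *
s=st();print({k:np.round(s[k],3).tolist() for k in ('tcp_rot','eef_pos','force','wrist_torque','grip_width')})"
```

```text
{'tcp_rot': [-3.14, 0.001, 1.326], 'eef_pos': [0.489, -0.082, 0.133], 'force': [-0.278, -4.406, -6.238], 'wrist_torque': [-1.332, -0.07, -0.006], 'grip_width': 0.19}
```

servo_tool --pt "0 0 0 0 0 -0.02 1" --pt "0 0 0 0 0 -0.04 1" --pt "0 0 -0.01 0 0 -0.06 1" --pt "0 0 -0.01 0 0 -0.08 1" --pt "0 0 -0.01 0 0 -0.1 1" --pt "0 0 -0.015 0 0 -0.12 1" --pt "0 0 -0.015 0 0 -0.14 1" --pt "0 0 -0.02 0 0 -0.16 1" --pt "0 0 -0.02 0 0 -0.18 1" --pt "0 0 -0.025 0 0 -0.2 1" --pt "0 0 -0.025 0 0 -0.22 1" --pt "0 0 -0.03 0 0 -0.24 1" --pt "0 0 -0.03 0 0 -0.24 1" --pt "0 0 -0.03 0 0 -0.24 1"

```text
time_s: 12.58
eef_pos: [0.4891, -0.0819, 0.136]
tcp_rot: [-3.142, -0.001, 2.829]
force: [-0.6, -3.3, -10.8]
grip_width: 0.192
```

```bash
python3 -c "
from h import *
s=st();print({k:np.round(s[k],3).tolist() for k in ('tcp_rot','eef_pos','force','wrist_torque','grip_width','joint_positions')})"
```

```text
{'tcp_rot': [-3.142, -0.001, 2.829], 'eef_pos': [0.489, -0.082, 0.136], 'force': [-0.649, -3.318, -10.768], 'wrist_torque': [-0.732, -0.207, 0.063], 'grip_width': 0.192, 'joint_positions': [0.642, 0.323, -0.705, 2.054, 0.275, 0.858, 1.039]}
```

servo_tool --pt "0 0 0 0 0 -0.02 1" --pt "0 0 0 0 0 -0.04 1" --pt "0 0 0 0 0 -0.06 1" --pt "0 0 -0.005 0 0 -0.08 1" --pt "0 0 -0.005 0 0 -0.1 1" --pt "0 0 -0.01 0 0 -0.12 1" --pt "0 0 -0.01 0 0 -0.14 1" --pt "0 0 -0.015 0 0 -0.16 1" --pt "0 0 -0.015 0 0 -0.18 1" --pt "0 0 -0.02 0 0 -0.2 1" --pt "0 0 -0.02 0 0 -0.2 1" --pt "0 0 -0.02 0 0 -0.2 1"

```text
time_s: 13.58
eef_pos: [0.489, -0.0817, 0.1382]
tcp_rot: [3.14, -0.001, -2.202]
force: [-5.0, -2.0, -5.1]
grip_width: 0.195
```

Run:
```python
from h import *
s=st();print({k:np.round(s[k],3).tolist() for k in ('tcp_rot','eef_pos','force','wrist_torque','grip_width','joint_positions')})
im=shot('side','s3.png');im2=im
a=cv2.resize(im2[110:190,320:400,::-1],None,fx=5,fy=5,interpolation=cv2.INTER_CUBIC)
cv2.imwrite('pics/c5.png',a)
```

```text
{'tcp_rot': [3.14, -0.001, -2.202], 'eef_pos': [0.489, -0.082, 0.138], 'force': [-5.044, -2.03, -5.114], 'wrist_torque': [-0.388, 1.209, 0.068], 'grip_width': 0.195, 'joint_positions': [0.852, 0.396, -0.971, 2.042, 0.414, 0.912, 2.166]}
```

servo_tool --pt "0 0 0 0 0 -0.02 1" --pt "0 0 0 0 0 -0.04 1" --pt "0 0 0 0 0 -0.05 1" --pt "0 0 0 0 0 -0.05 1" --pt "0 0 0 0 0 -0.05 1"

```text
time_s: 14.05
eef_pos: [0.4893, -0.0807, 0.1384]
tcp_rot: [3.14, 0.001, -1.888]
force: [-4.7, 3.5, -3.1]
grip_width: 0.197
```

Run:
```python
from h import *
s=st();print({k:np.round(s[k],3).tolist() for k in ('tcp_rot','eef_pos','force','wrist_torque','grip_width','joint_positions')})
```

```text
{'tcp_rot': [3.14, 0.001, -1.888], 'eef_pos': [0.489, -0.081, 0.138], 'force': [-4.699, 3.456, -3.112], 'wrist_torque': [1.031, 1.199, -0.436], 'grip_width': 0.197, 'joint_positions': [0.902, 0.425, -1.043, 2.04, 0.458, 0.931, 2.439]}
```

servo_tool --pt "0 0 0 0 0 0 0.6" --pt "0 0 0 0 0 0 0.6" --pt "0 0 0 0 0 0 0.6" --pt "0 0 -1 0 0 0 0.6" --pt "0 0 -1 0 0 0 0.6" --pt "0 0 -1 0 0 0 0.6" --pt "0 0 -1 0 0 0 0.6"

```text
time_s: 14.63
eef_pos: [0.492, -0.0813, 0.2426]
tcp_rot: [-3.135, -0.0, -1.884]
force: [0.6, 0.3, 0.4]
grip_width: 0.398
```

servo_tool --pt "-0.2 0.2 -0.5 0 0 0.1 0.6" --pt "-0.2 0.2 -0.5 0 0 0.1 0.6" --pt "-0.2 0.2 -0.5 0 0 0.1 0.6" --pt "-0.2 0.2 -0.5 0 0 0.2 0.6" --pt "-0.2 0.2 -0.5 0 0 0.2 0.6" --pt "-0.2 0.2 -0.5 0 0 0.2 0.6" --pt "-0.2 0.2 -0.5 0 0 0.3 0.6" --pt "-0.2 0.2 -0.5 0 0 0.3 0.6" --pt "-0.2 0.2 -0.5 0 0 0.3 0.6" --pt "-0.2 0.2 -0.5 0 0 0.4 0.6" --pt "-0.2 0.2 -0.5 0 0 0.4 0.6" --pt "-0.2 0.2 -0.5 0 0 0.4 0.6" --pt "-0.2 0.2 -0.5 0 0 0.42 0.6" --pt "-0.2 0.2 -0.5 0 0 0.42 0.6" --pt "-0.2 0.2 -0.5 0 0 0.42 0.6" --pt "-0.2 0.2 -0.5 0 0 0.42 0.6" --pt "-0.2 0.2 -0.5 0 0 0.42 0.6" --pt "-0.2 0.2 -0.5 0 0 0.42 0.6" --pt "-0.2 0.2 -0.5 0 0 0.42 0.6" --pt "-0.2 0.2 -0.5 0 0 0.42 0.6"

```text
time_s: 16.3
eef_pos: [0.4769, -0.0564, 0.2883]
tcp_rot: [3.141, 0.0, 1.893]
force: [0.1, -0.2, 0.0]
grip_width: 0.4
```

Run:
```python
from h import *
s=st();print({k:np.round(s[k],3).tolist() for k in ('tcp_rot','eef_pos','force','wrist_torque','grip_width','joint_positions')})
im2=shot('side','s4.png')
a=cv2.resize(im2[110:230,310:400,::-1],None,fx=5,fy=5,interpolation=cv2.INTER_CUBIC)
im=shot('top','t2.png')
b=cv2.resize(im[200:260,330:410,::-1],None,fx=4,fy=4,interpolation=cv2.INTER_CUBIC)
y=np.zeros((600,800,3),np.uint8);y[:,:450]=a;y[:240,460:780]=b
cv2.imwrite('pics/c5.png',y)
```

```text
{'tcp_rot': [3.141, 0.0, 1.893], 'eef_pos': [0.477, -0.056, 0.288], 'force': [0.077, -0.217, 0.039], 'wrist_torque': [-0.015, -0.059, 0.004], 'grip_width': 0.4, 'joint_positions': [0.789, 0.117, -0.854, 1.912, 0.097, 1.154, 0.222]}
```

View pics/c5.png

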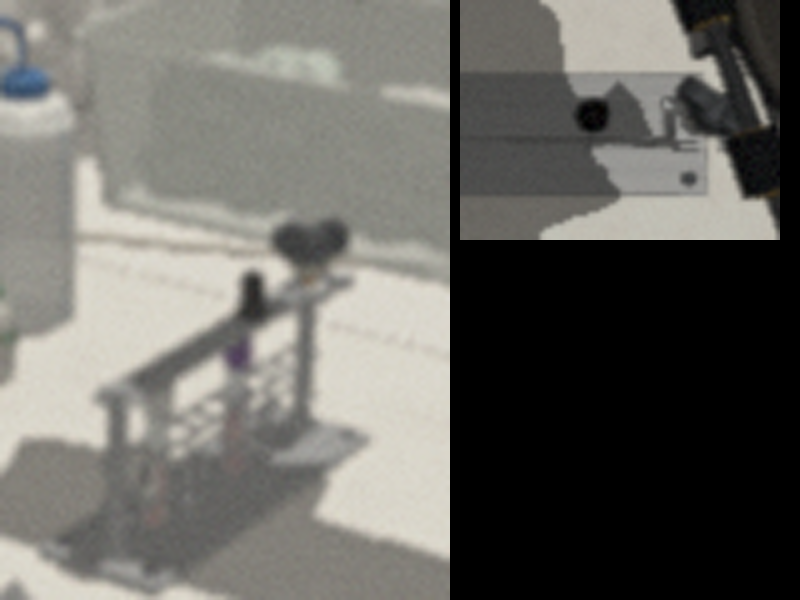

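The torque hit a hard stop at 2.45 rad, and the view shows the wings about 40° off the row line, so the knob is fully unscrewed. Next is the bar handle.

Run:
```python
from h import *
U=lambda a,b:np.array([(a-460)/4+330,b/4+200])
V=lambda a,b:np.array([a,b])/5+[310,110]
print(tri(V(253,280),U(592,113)), onz('top',U(592,113),.12))
d,r=to([.4875,-.0195,.20],[np.pi,0,np.pi/2])
P0=np.array([.4875,-.0195,0]);piv=np.array([.4875,.1085,0])
for th in np.arange(.1,1.66,.1):
    w=piv+.128*np.array([np.sin(th),-np.cos(th),0])-P0; print(round(th,2),'tool x %.2f y %.2f rz %.3f'%(w[1]*10,w[0]*10,-th/2/np.pi))
```

```text
(array([ 0.48572121, -0.01825529,  0.11651223]), np.float64(0.0021386241826192743)) [ 0.48624241 -0.01727758  0.12      ]
delta [0.315 0.218 0.883] [0.     0.     0.0519]
0.1 tool x 0.01 y 0.13 rz -0.016
0.2 tool x 0.03 y 0.25 rz -0.032
0.3 tool x 0.06 y 0.38 rz -0.048
0.4 tool x 0.10 y 0.50 rz -0.064
0.5 tool x 0.16 y 0.61 rz -0.080
0.6 tool x 0.22 y 0.72 rz -0.095
0.7 tool x 0.30 y 0.82 rz -0.111
0.8 tool x 0.39 y 0.92 rz -0.127
0.9 tool x 0.48 y 1.00 rz -0.143
1.0 tool x 0.59 y 1.08 rz -0.159
1.1 tool x 0.70 y 1.14 rz -0.175
1.2 tool x 0.82 y 1.19 rz -0.191
1.3 tool x 0.94 y 1.23 rz -0.207
1.4 tool x 1.06 y 1.26 rz -0.223
1.5 tool x 1.19 y 1.28 rz -0.239
1.6 tool x 1.32 y 1.28 rz -0.255
```

servo_tool --pt "0.31 0.21 0.8 0 0 0.05 0.6" --pt "0.31 0.21 0.8 0 0 0.05 0.6" --pt "0.31 0.21 0.8 0 0 0.05 0.6" --pt "0.31 0.21 0.8 0 0 0.05 0.6" --pt "0.31 0.21 0.8 0 0 0.05 0.6"

```text
time_s: 16.82
eef_pos: [0.4865, -0.0198, 0.2084]
tcp_rot: [-3.14, -0.001, 1.595]
force: [0.4, 0.4, 0.5]
grip_width: 0.399
```

servo_tool --pt "0 0 0.4 0 0 0 0.6" --pt "0 0 0.83 0 0 0 0.6" --pt "0 0 0.83 0 0 0 0.6" --pt "0 0 0.83 0 0 0 0.6" --pt "0 0 0.83 0 0 0 1" --pt "0 0 0.83 0 0 0 1" --pt "0 0 0.83 0 0 0 1" --pt "0 0 0.83 0 0 0 1" --pt "0 0 0.83 0 0 0 1" --pt "0 0 0.83 0 0 0 1" --squeeze 20

```text
time_s: 17.65
eef_pos: [0.4884, -0.0205, 0.127]
tcp_rot: [3.138, 0.001, 1.587]
force: [4.8, -1.4, 7.4]
grip_width: 0.144
```

servo_tool --pt "0.01 0.13 0 0 0 -0.016 1" --pt "0.03 0.25 0 0 0 -0.032 1" --pt "0.06 0.38 0 0 0 -0.048 1" --pt "0.1 0.5 0 0 0 -0.064 1" --pt "0.16 0.61 0 0 0 -0.08 1" --pt "0.22 0.72 0 0 0 -0.095 1" --pt "0.3 0.82 0 0 0 -0.111 1" --pt "0.39 0.92 0 0 0 -0.127 1" --pt "0.39 0.92 0 0 0 -0.127 1"

```text
time_s: 18.4
eef_pos: [0.5816, 0.0204, 0.1271]
tcp_rot: [3.138, 0.004, 2.392]
force: [8.3, -8.6, 7.1]
grip_width: 0.139
```

servo_tool --pt "0.01 0.13 0 0 0 -0.016 1" --pt "0.03 0.25 0 0 0 -0.032 1" --pt "0.06 0.38 0 0 0 -0.048 1" --pt "0.1 0.5 0 0 0 -0.064 1" --pt "0.16 0.61 0 0 0 -0.08 1" --pt "0.22 0.72 0 0 0 -0.095 1" --pt "0.3 0.82 0 0 0 -0.111 1" --pt "0.39 0.92 0 0 0 -0.127 1" --pt "0.39 0.92 0 0 0 -0.127 1" --pt "0.39 0.92 0 0 0 -0.127 1"

```text
time_s: 19.23
eef_pos: [0.6157, 0.1149, 0.1273]
tcp_rot: [3.14, 0.006, -3.099]
force: [13.2, 1.6, 1.2]
grip_width: 0.141
```

servo_tool --pt "0 0 0 0 0 0 0.7" --pt "0 0 0 0 0 0 0.7" --pt "0 0 0 0 0 0 0.7" --pt "0 0 -1 0 0 0 0.7" --pt "0 0 -1 0 0 0 0.7" --pt "0 0 -1 0 0 0 0.7" --pt "0 0 -1 0 0 0 0.7"

```text
time_s: 19.82
eef_pos: [0.6141, 0.1148, 0.2301]
tcp_rot: [3.141, 0.005, -3.1]
force: [0.0, 0.5, -1.0]
grip_width: 0.3
```

servo_tool --pt "1 0 -0.5 0 0 0 0.7" --pt "1 0 -0.5 0 0 0 0.7" --pt "1 0 -0.5 0 0 0 0.7" --pt "1 0 -0.5 0 0 0 0.7"

```text
time_s: 20.15
eef_pos: [0.5096, 0.1105, 0.2775]
tcp_rot: [-3.138, 0.002, -3.098]
force: [1.5, 1.1, 1.1]
grip_width: 0.298
```

Run:
```python
from h import *
s=st();print({k:np.round(s[k],3).tolist() for k in ('time_s','tcp_rot','eef_pos','force','wrist_torque','grip_width','joint_positions')})
im2=shot('side','s5.png')
a=cv2.resize(im2[140:300,285:395,::-1],None,fx=3.7,fy=3.7,interpolation=cv2.INTER_CUBIC)
im=shot('top','t3.png')
b=cv2.resize(im[150:310,180:420,::-1],None,fx=1.6,fy=1.6,interpolation=cv2.INTER_CUBIC)
y=np.zeros((600,800,3),np.uint8);y[:a.shape[0],:a.shape[1]]=a;y[:b.shape[0],410:410+b.shape[1]]=b
c=cv2.resize(im[205:255,295:395,::-1],None,fx=3.9,fy=3.9,interpolation=cv2.INTER_CUBIC);y[300:300+c.shape[0],410:410+c.shape[1]]=c[:,:390]
cv2.imwrite('pics/c6.png',y)
```

```text
{'time_s': 20.15, 'tcp_rot': [-3.138, 0.002, -3.098], 'eef_pos': [0.51, 0.11, 0.277], 'force': [1.484, 1.085, 1.074], 'wrist_torque': [0.102, -0.206, 0.01], 'grip_width': 0.298, 'joint_positions': [0.661, 0.32, -1.191, 1.837, 0.323, 1.2, 0.982]}
```

View pics/c6.png

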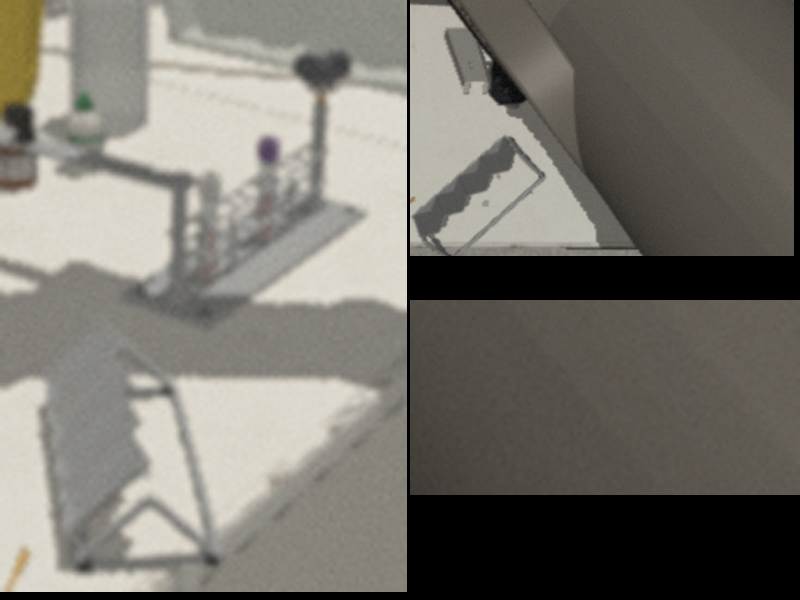

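Run:
```python
from h import *
f=lambda P:((proj('side',P)-[285,140])*3.7).round(0).tolist()
for y in(-.0465,-.0065,.0335,.0735): print(y,f([[.489,y,.08],[.489,y,.05]]))
```

```text
-0.0465 [[292.0, 130.0], [290.0, 167.0]]
-0.0065 [[264.0, 147.0], [262.0, 184.0]]
0.0335 [[234.0, 165.0], [233.0, 203.0]]
0.0735 [[203.0, 184.0], [202.0, 223.0]]
```

```bash
cat >> h.py <<'E'
YAW=.733
def tilt(yaw=YAW): return (R.from_euler('z',yaw)*R.from_euler('x',np.pi)*R.from_euler('y',np.pi/4)).as_euler('xyz')
E
python3 - <<'E'
from h import *
print(onz('top',(242,199),0),onz('top',(215,187),.2))
d,r=to([.37,.28,.24],[np.pi,0,YAW])
print(tilt())
E
```

```text
[0.57277235 0.26303873 0.        ] [0.55622587 0.27540535 0.2       ]
delta [1.357 1.767 0.353] [1.000e-04 6.000e-04 3.898e-01]
[ 3.14159265 -0.78539816  0.733     ]
```

servo_tool --pt "0.68 0.88 0 0 0 0.05 0.7" --pt "0.68 0.88 0 0 0 0.05 0.7" --pt "0.68 0.88 0 0 0 0.05 0.7" --pt "0.68 0.88 0 0 0 0.05 0.7"

```text
time_s: 20.58
eef_pos: [0.4384, 0.1991, 0.2755]
tcp_rot: [3.141, -0.0, 2.87]
force: [-1.1, 0.4, 0.3]
grip_width: 0.302
```

Run:
```python
from h import *
d,r=to([.37,.28,.24],[np.pi,0,YAW])
```

```text
delta [0.876 0.596 0.355] [ 0.000e+00 -1.000e-04  3.401e-01]
```

servo_tool --pt "0.87 0.6 0.2 0 0 0.06 0.7" --pt "0.87 0.6 0.2 0 0 0.12 0.7" --pt "0.87 0.6 0.2 0 0 0.18 0.7" --pt "0.87 0.6 0.2 0 0 0.24 0.7" --pt "0.87 0.6 0.2 0 0 0.34 0.7" --pt "0.87 0.6 0.2 0 0 0.34 0.7" --pt "0.87 0.6 0.2 0 0 0.34 0.7" --pt "0.87 0.6 0.2 0 0 0.34 0.7" --pt "0.87 0.6 0.2 0 0 0.34 0.7" --pt "0.87 0.6 0.2 0 0 0.34 0.7" --pt "0.87 0.6 0.2 0 0 0.34 0.7" --pt "0.87 0.6 0.2 0 0 0.34 0.7" --pt "0.87 0.6 0.2 0 0 0.34 0.7" --pt "0.87 0.6 0.2 0 0 0.34 0.7" --pt "0.87 0.6 0.2 0 0 0.34 0.7" --pt "0.87 0.6 0.2 0 0 0.34 0.7" --pt "0.87 0.6 0.2 0 0 0.34 0.7" --pt "0.87 0.6 0.2 0 0 0.34 0.7"

```text
time_s: 22.08
eef_pos: [0.3742, 0.276, 0.2547]
tcp_rot: [-3.141, 0.001, 0.725]
force: [0.0, 0.4, -0.4]
grip_width: 0.301
```

servo_tool --pt "0 0 0 0 0.125 0 0.7" --pt "0 0 0 0 0.125 0 0.7" --pt "0 0 0 0 0.125 0 0.7" --pt "0 0 0 0 0.125 0 0.7" --pt "0 0 0 0 0.125 0 0.7" --pt "0 0 0 0 0.125 0 0.7" --pt "0 0 0 0 0.125 0 0.7" --pt "0 0 0 0 0.125 0 0.7" --pt "0 0 0 0 0.125 0 0.7" --pt "0 0 0 0 0.125 0 0.7"

```text
time_s: 22.92
eef_pos: [0.3941, 0.2966, 0.2659]
tcp_rot: [3.135, -0.763, 0.733]
force: [-0.2, 0.9, 0.1]
grip_width: 0.3
```

Run:
```python
from h import *
s=st();print({k:np.round(s[k],3).tolist() for k in ('tcp_rot','eef_pos','force','grip_width','joint_positions')})
im=shot('top','t4.png')
b=cv2.resize(im[195:265,285:415,::-1],None,fx=6,fy=6,interpolation=cv2.INTER_CUBIC)
cv2.imwrite('pics/c7.png',b)
```

```text
{'tcp_rot': [3.135, -0.763, 0.733], 'eef_pos': [0.394, 0.297, 0.266], 'force': [-0.246, 0.851, 0.095], 'grip_width': 0.3, 'joint_positions': [-0.085, -0.235, -0.612, 2.461, -0.873, 0.163, -0.762]}
```

View pics/c7.png

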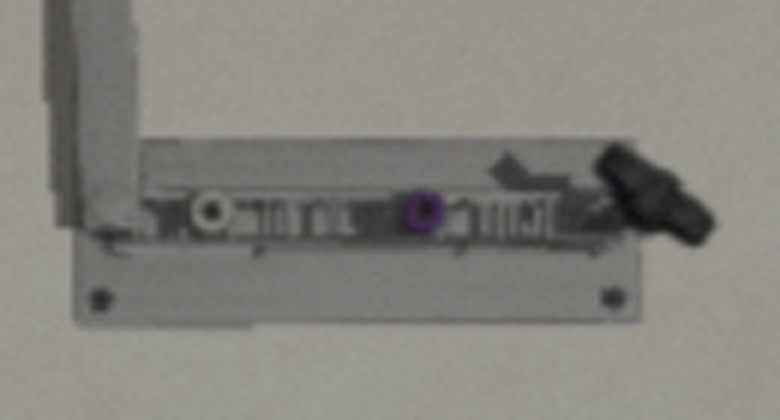

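```bash
cat > fk.py <<'E'
import numpy as np, itertools
from scipy.spatial.transform import Rotation as R
from scipy.optimize import least_squares
D=[([1.1295,.4266,.0738,1.6065,-.0341,1.1108,-.0671],[.194,-.6461,.2269],[-3.1405,.0001,.2917]),
([.497,.035,-.464,1.533,.016,1.577,.007],[.4957,-.0862,.4973],[-3.1416,0,1.545]),
([.467,.199,-.483,2.012,.111,.959,-.071],[.4866,-.0809,.1963],[-3.1388,-.0008,1.5713]),
([.44,.289,-.468,2.075,.179,.811,-.132],[.4885,-.0809,.1287],[3.138,0,1.573]),
([.642,.323,-.705,2.054,.275,.858,1.039],[.489,-.082,.136],[-3.142,-.001,2.829]),
([.852,.396,-.971,2.042,.414,.912,2.166],[.489,-.0817,.1382],[3.14,-.001,-2.202]),
([.789,.117,-.854,1.912,.097,1.154,.222],[.4769,-.0564,.2883],[3.141,0,1.893]),
([.661,.32,-1.191,1.837,.323,1.2,.982],[.5096,.1105,.2775],[-3.138,.002,-3.098]),
([-.085,-.235,-.612,2.461,-.873,.163,-.762],[.394,.2966,.2659],[3.135,-.763,.733])]
ax='zyzyzyz'
def fk(p,q):
    sg=p[0];v=p[1]
    T=R.from_euler('z',v[0]);pos=np.array([v[5],v[6],v[1]])
    off={2:v[2],4:v[3]}
    for i in range(7):
        T=T*R.from_euler(ax[i],sg[i]*q[i]+v[7+i])
        if i==2: pos=pos+T.apply([v[14],0,v[2]])
        if i==4: pos=pos+T.apply([v[15],0,v[3]])
    return pos+T.apply([v[16],0,v[4]]),T
def err(v,sg):
    e=[]
    for q,p,r in D:
        P,T=fk((sg,v),q); e+=list((P-p)*5)+list((T.inv()*R.from_euler('xyz',r)).as_rotvec())
    return np.r_[e, (np.r_[v[5:7],v[7:]])*.003]
def fit():
    best=None
    for s in itertools.product([1,-1],repeat=4):
        sg=[s[0],1,s[1],1,s[2],1,s[3]]
        for b in (0,np.pi/2,-np.pi/2,np.pi):
            v=np.zeros(17);v[0]=b;v[1:5]=.33,.4,.4,.25
            r=least_squares(err,v,args=(sg,),max_nfev=60)
            if best is None or r.cost<best[0]: best=(r.cost,sg,r.x)
    return best
if __name__=='__main__':
    c,sg,v=fit(); print(c,sg,v.round(3)); np.savez('fk.npz',sg=sg,v=v)
    for q,p,r in D: print(((fk((sg,v),q)[0]-p)*1000).round(1))
E
python3 fk.py
python3 - <<'E'
from h import *
T=lambda a,b:np.array([a,b])/6+[285,195]
print('white',onz('top',T(211,212),.089),'purple',onz('top',T(425,211),.089))
E
```

```text
0.00338837863715477 [-1, 1, -1, 1, -1, 1, -1] [-1.100e-02  2.920e-01  5.230e-01  4.860e-01  3.360e-01 -7.000e-03
 -2.100e-02 -0.000e+00  6.000e-03 -7.200e-02 -1.800e-02  1.200e-02
  7.000e-03  1.484e+00 -2.000e-03 -6.000e-03 -1.000e-03]
[ 0.2 -2.5  1.3]
[-2.   0.4 -3.7]
[-1.2  2.3 -0.6]
[-3.   1.7  0.6]
[0.7 1.4 1.1]
[1.1 0.4 2.6]
[ 7.1 -2.4 -0.4]
[-2.6 -3.2  1.3]
[-0.4  1.9 -2.2]
white [0.48534916 0.07201356 0.089     ] purple [ 0.4857329  -0.00564661  0.089     ]
```

```bash
cat > ik.py <<'E'
from fk import *
z=np.load('fk.npz');prm=(z['sg'],z['v'])
lo=np.array([-2.85,-.5,-1.23,.21,-1.02,.16,-2.73]);hi=np.array([2.85,2.14,1.37,2.46,4.16,2.05,2.73])
def ik(p,rot,n=12,seed=0):
    rg=np.random.default_rng(seed);best=None
    for k in range(n):
        x0=rg.uniform(lo,hi) if k else np.array([.1,.2,-.6,2.2,-.5,.4,-.7])
        r=least_squares(lambda q:np.r_[(fk(prm,q)[0]-p)*5,(fk(prm,q)[1].inv()*rot).as_rotvec()],x0,bounds=(lo,hi),max_nfev=60)
        if best is None or r.cost<best[0]: best=(r.cost,r.x)
        if best[0]<1e-8: break
    return best
if __name__=='__main__':
    yaw=.733;X=np.array([np.cos(yaw),np.sin(yaw),0]);Y=np.array([-np.sin(yaw),np.cos(yaw),0]);C=np.array([.3945,.3005,0])
    for flip in (0,np.pi):
      for ty in (45,35,25):
        rot=R.from_euler('z',yaw)*R.from_euler('x',np.pi)*R.from_euler('y',np.radians(ty))*R.from_euler('z',flip)
        for g in (-.063,-.021,.021,.063):
          for h in (0,.05):
            p=C+Y*g-X*.02+[0,0,.075+h]
            c,q=ik(p,rot); print(flip>0,ty,g,h,'%.1e'%c,q.round(2))
E
python3 ik.py
```

```text
False 45 -0.063 0 1.7e-02 [ 0.38  0.41 -0.92  2.46  3.15  0.16  1.92]
False 45 -0.063 0.05 1.4e-02 [ 0.17  0.19 -0.69  2.46  4.16  0.16  0.8 ]
False 45 -0.021 0 2.4e-02 [ 0.07  0.33 -0.74  2.46  2.98  0.16  1.93]
False 45 -0.021 0.05 2.0e-02 [-0.58  0.14 -0.05  2.46  4.16  0.16  0.63]
False 45 0.021 0 2.7e-02 [-0.8   0.26  0.02  2.46  3.44  0.16  1.22]
False 45 0.021 0.05 2.2e-02 [ 0.16  0.21 -1.01  2.46  1.98  0.16  2.73]
False 45 0.063 0 2.6e-02 [-1.14  0.27  0.21  2.46  2.93  0.16  1.56]
False 45 0.063 0.05 2.1e-02 [-0.38  0.13 -0.59  2.46  1.83  0.16  2.73]
False 35 -0.063 0 1.5e-03 [-0.34  0.25 -0.2   2.46  4.1   0.16  0.8 ]
False 35 -0.063 0.05 2.3e-03 [-0.26  0.1  -0.27  2.44 -1.02  0.16 -0.38]
False 35 -0.021 0 3.4e-03 [ 0.18  0.34 -0.9   2.46  2.14  0.16  2.73]
False 35 -0.021 0.05 2.3e-03 [ 0.48  0.23 -1.23  2.46  1.27  0.16 -2.73]
False 35 0.021 0 4.4e-03 [-0.1   0.29 -0.73  2.46  2.06  0.16  2.67]
False 35 0.021 0.05 2.7e-03 [ 0.38  0.19 -1.22  2.46  1.18  0.16 -2.73]
False 35 0.063 0 3.9e-03 [-0.5   0.25 -0.44  2.46  2.07  0.16  2.5 ]
False 35 0.063 0.05 3.3e-03 [-1.99  
[... 1583 characters left out ...]
]
True 35 0.063 0 4.6e-03 [-0.5   0.25 -0.45  2.46  2.04  0.16 -0.6 ]
True 35 0.063 0.05 2.3e-03 [ 0.23  0.23 -1.23  2.46  1.47  0.28 -0.  ]
True 25 -0.063 0 7.0e-16 [ 0.28  0.34 -0.92  2.41  1.07  0.16  0.73]
True 25 -0.063 0.05 3.6e-16 [-0.98  0.14  0.44  2.38 -0.66  0.28  2.36]
True 25 -0.021 0 9.8e-16 [ 0.12  0.31 -0.86  2.42  1.16  0.16  0.52]
True 25 -0.021 0.05 3.3e-16 [-0.21  0.12 -0.48  2.4  -0.03  0.21  1.65]
True 25 0.021 0 2.2e-17 [-0.04  0.29 -0.8   2.43  1.25  0.18  0.33]
True 25 0.021 0.05 3.7e-18 [ 0.14  0.16 -0.99  2.4   0.57  0.24  0.98]
True 25 0.063 0 4.3e-16 [ 0.13  0.44 -1.17  2.42  1.48  0.42  0.04]
True 25 0.063 0.05 2.6e-17 [-0.02  0.16 -0.93  2.4   0.69  0.26  0.76]
```

Run:
```python
from h import *
im=cv2.cvtColor(cv2.imread('pics/top0.png'),cv2.COLOR_BGR2GRAY)
big=cv2.resize(im[225:315,175:275],None,fx=4,fy=4,interpolation=cv2.INTER_CUBIC)
m=(big<100).astype(np.uint8); m[310:]=0
m=cv2.morphologyEx(m,cv2.MORPH_OPEN,np.ones((13,13)))
n,l,s,c=cv2.connectedComponentsWithStats(m); k=1+s[1:,4].argmax()
ys,xs=np.nonzero(l==k); print(s[k])
X=np.array([.743,.669]);Y=np.array([-.669,.743]);C=np.array([.3945,.3005])
for z in (.061,.0506):
    P=np.array([onz('top',(x/4+175,y/4+225),z)[:2] for x,y in zip(xs,ys)])-C
    a=P@X;b=P@Y
    print(z,[(round(float(t),3),round(float(a[abs(b-t)<.002].min()),4),round(float(a[abs(b-t)<.002].max()),4)) for t in np.arange(-.09,.11,.006) if (abs(b-t)<.002).any()])
```

```text
[   30    44   268   250 21199]Traceback (most recent call last):
  File "<stdin>", line 10, in <module>
  File "h.py", line 13, in onz
    t,d=ray(name,uv); return t+d*(z-t[2])/d[2]
        ~~~^^^^^^^^^
  File "h.py", line 11, in ray
    K,t,Rc,c=cal(name); d=np.linalg.inv(K)@[uv[0],uv[1],1]; d=Rc@(d*[1,-1,-1]); return t,d/np.linalg.norm(d)
             ~~~^^^^^^
  File "h.py", line 7, in cal
    c=robot.calibration(name); return np.array(c['camera_matrix']),np.array(c['xyz']),np.array(c['rotation']).reshape(3,3) if np.size(c['rotation'])==9 else R.from_euler('xyz',c['rotation']).as_matrix(),c
ValueError: time passes only in moves, steps and waits
```

```bash
python3 - <<'E'
s=open('h.py').read()
s=s.replace("def cal(name):\n    c=robot.calibration(name);","import functools\n@functools.lru_cache\ndef cal(name):\n    c=robot.calibration(name);")
open('h.py','w').write(s)
E
cat > edge.py <<'E'
from h import *
def edge(fn,C,yaw,thr=100,box=(175,225,275,315)):
    im=cv2.cvtColor(cv2.imread(fn),cv2.COLOR_BGR2GRAY); x0,y0,x1,y1=box
    big=cv2.resize(im[y0:y1,x0:x1],None,fx=4,fy=4,interpolation=cv2.INTER_CUBIC)
    m=(big<thr).astype(np.uint8); m=cv2.morphologyEx(m,cv2.MORPH_OPEN,np.ones((13,13)))
    n,l,s,c=cv2.connectedComponentsWithStats(m); k=1+s[1:,4].argmax(); print(s[k])
    ys,xs=np.nonzero(l==k); K,t,Rc,_=cal('top')
    d=(np.c_[xs/4+x0,ys/4+y0,np.ones(len(xs))]@np.linalg.inv(K).T*[1,-1,-1])@Rc.T
    X=np.array([np.cos(yaw),np.sin(yaw)]);Y=np.array([-X[1],X[0]])
    for z in (.061,.0506):
        P=(t+d*((z-t[2])/d[:,2])[:,None])[:,:2]-C; a=P@X;b=P@Y
        print(z,*['%d:%.1f,%.1f'%(q*1000,a[abs(b-q)<.002].min()*1000,a[abs(b-q)<.002].max()*1000) for q in np.arange(-.108,.11,.007) if (abs(b-q)<.002).any()])
if __name__=='__main__':
    im=cv2.imread('pics/top0.png'); 
    cv2.imwrite('pics/top0m.png',np.where(np.arange(400)[:,None,None]>301,200,im))
    edge('pics/top0m.png',np.array([.3945,.3005]),.733)
E
python3 edge.py
```

```text
[   30    44   268   250 21199]
0.061 -93:-2.4,26.3 -86:-0.2,31.2 -79:-2.5,31.1 -72:-7.4,31.4 -65:-9.1,31.0 -58:-7.7,31.9 -51:-3.4,31.5 -44:-0.2,32.1 -37:-4.6,30.6 -30:-8.2,31.2 -23:-9.1,31.2 -16:-7.3,31.1 -9:-3.8,31.6 -2:-1.8,31.7 4:-7.0,31.1 11:-7.7,31.3 18:-9.3,31.6 25:-7.4,31.0 32:-3.9,31.6 39:-5.0,31.2 46:-9.0,31.1 53:-8.5,30.6 60:-9.8,32.2 67:-10.5,30.8 74:-7.6,29.5 81:-1.8,13.6
0.0506 -93:0.3,27.7 -86:0.9,33.4 -79:0.6,33.4 -72:-4.4,33.7 -65:-7.4,33.4 -58:-6.3,33.9 -51:-2.7,34.0 -44:1.2,34.3 -37:-1.9,33.3 -30:-6.0,33.5 -23:-7.3,33.5 -16:-6.3,33.4 -9:-3.1,33.6 -2:0.4,34.0 4:-2.7,33.3 11:-6.3,33.1 18:-7.6,33.9 25:-6.7,33.1 32:-3.2,33.2 39:-1.1,33.7 46:-5.2,33.2 53:-7.5,32.7 60:-7.7,34.4 67:-7.2,33.7 74:-8.4,33.1 81:-1.8,23.8
```

```bash
cat >> h.py <<'E'
XH=np.array([np.cos(YAW),np.sin(YAW),0]); YH=np.array([-np.sin(YAW),np.cos(YAW),0]); ZH=np.array([0,0,1.])
def rot(deg): return (R.from_euler('z',YAW)*R.from_euler('x',np.pi)*R.from_euler('y',np.radians(deg)))
def zt(deg): return -np.cos(np.radians(deg))*ZH+np.sin(np.radians(deg))*XH
PT,QT=-25,20
def pick(x,y,up=0,h=.082): return np.array([x,y,h+up])-.003*zt(PT)
B0=np.array([.4160,.3165,.0135]); c=2**-.5
BX=c*(-XH+ZH); BN=c*(XH+ZH)
def place(g,bx,bz,gz=.076): return B0+YH*g+BX*(bx+gz)+BN*bz-.003*zt(QT)
W=(.488,.0725);Pp=(.488,-.0062)
E
python3 - <<'E'
from h import *
to(pick(*W,up=.11),rot(PT).as_euler('xyz'))
from ik import ik
for p,r in [(pick(*W),rot(PT)),(pick(*Pp),rot(PT)),(place(-.021,0,.0073),rot(QT)),(place(.021,0,.0073),rot(QT)),(place(.021,.01,.04),rot(QT)),(place(-.021,.01,.04),rot(QT))]:
    cst,q=ik(p,r,20); print(p.round(4),'%.1e'%cst,q.round(2))
E
```

```text
delta [-1.064  2.291 -0.013] [ 0.001  -0.1909 -0.0007]
[0.4889 0.0733 0.0847] 3.3e-20 [-0.23  0.58 -0.19  1.8   0.26  1.19 -1.39]
[ 0.4889 -0.0054  0.0847] 2.7e-17 [-0.54  0.6   0.39  1.85  0.01  1.11 -1.02]
[0.3932 0.2677 0.0752] 2.2e-16 [ 0.39  0.48 -1.22  2.36  1.15  0.44 -2.56]
[0.3651 0.2989 0.0752] 1.1e-15 [-1.    0.24  0.24  2.38 -0.38  0.21 -1.26]
[0.377  0.3097 0.1054] 7.9e-16 [-0.67  0.19 -0.12  2.32  0.01  0.29 -1.63]
[0.4051 0.2784 0.1054] 3.1e-24 [-0.47  0.19 -0.23  2.32 -0.03  0.29 -1.49]
```

```bash
sed -i 's/PT,QT=-25,20/PT,QT=-28,17/' h.py
python3 - <<'E'
from h import *
to(pick(*W,up=.11),rot(PT).as_euler('xyz'))
E
```

```text
delta [-1.063  2.291 -0.011] [ 0.001  -0.1993 -0.0007]
```

servo_tool --pt "0 0.9 0 0 0 0 0.64" --pt "0 0.9 0 0 0 0 0.64" --pt "0 0.9 0 0 -0.1 0 0.64" --pt "0 0.9 0 0 -0.1 0 0.64" --pt "0 0.9 0 0 -0.1 0 0.64" --pt "0 0.9 0 0 -0.1 0 0.64" --pt "0 0.9 0 0 -0.195 0 0.64" --pt "0 0.9 0 0 -0.195 0 0.64" --pt "0 0.9 0 0 -0.195 0 0.64" --pt "0 0.9 0 0 -0.195 0 0.64" --pt "0 0.9 0 0 -0.195 0 0.64" --pt "0 0.9 0 0 -0.195 0 0.64"

```text
time_s: 23.97
eef_pos: [0.4561, 0.228, 0.2675]
tcp_rot: [3.135, 0.269, 0.725]
force: [-0.1, -1.2, 0.9]
grip_width: 0.364
```

Run:
```python
from h import *
s=st();print({k:np.round(s[k],3).tolist() for k in ('tcp_rot','eef_pos','joint_positions')})
to(pick(*W,up=.11),rot(PT).as_euler('xyz'))
```

```text
{'tcp_rot': [3.135, 0.269, 0.725], 'eef_pos': [0.456, 0.228, 0.268], 'joint_positions': [-0.056, 0.355, -0.705, 1.718, 0.227, 1.428, -1.669]}
delta [-0.556  1.369  0.919] [ 0.0005 -0.035  -0.0014]
```

servo_tool --pt "-0.28 0.7 0.3 0 -0.035 0 0.64" --pt "-0.28 0.7 0.3 0 -0.035 0 0.64" --pt "-0.28 0.7 0.3 0 -0.035 0 0.64" --pt "-0.28 0.7 0.3 0 -0.035 0 0.64" --pt "-0.28 0.7 0.3 0 -0.035 0 0.64"

```text
time_s: 24.38
eef_pos: [0.4752, 0.1535, 0.245]
tcp_rot: [3.139, 0.484, 0.727]
force: [0.1, 0.1, 0.1]
grip_width: 0.361
```

Run:
```python
from h import *
to(pick(*W,up=.09),rot(PT).as_euler('xyz'))
to(pick(*W,up=0),rot(PT).as_euler('xyz'))
```

```text
delta [-0.052  0.687  0.824] [ 0.     -0.0007 -0.0008]
delta [0.367 0.685 1.621] [ 0.     -0.0007 -0.0008]
```

servo_tool --pt "-0.05 0.69 0.82 0 -0.001 -0.001 0.64" --pt "-0.05 0.69 0.82 0 -0.001 -0.001 0.64" --pt "-0.05 0.69 0.82 0 -0.001 -0.001 0.64" --pt "-0.05 0.69 0.82 0 -0.001 -0.001 0.64" --pt "-0.05 0.69 0.82 0 -0.001 -0.001 0.64"

```text
time_s: 24.8
eef_pos: [0.4889, 0.0732, 0.1758]
tcp_rot: [-3.141, 0.49, 0.734]
force: [-0.3, 0.4, -0.5]
grip_width: 0.356
```

servo_tool --pt "0.14 0 0.27 0 0 0 0.64" --pt "0.28 0 0.54 0 0 0 0.64" --pt "0.42 0 0.8 0 0 0 0.64" --pt "0.42 0 0.8 0 0 0 0.64" --pt "0.42 0 0.8 0 0 0 0.64"

```text
time_s: 25.22
eef_pos: [0.4847, 0.0709, 0.085]
tcp_rot: [-3.14, 0.501, 0.737]
force: [-19.2, -20.9, -2.2]
grip_width: 0.355
```

Run:
```python
from h import *
to(pick(*W,up=0),rot(PT).as_euler('xyz'))
im2=shot('side','s6.png')
cv2.imwrite('pics/c8.png',cv2.resize(im2[110:230,290:410,::-1],None,fx=4,fy=4,interpolation=cv2.INTER_CUBIC))
```

```text
delta [ 0.045  0.01  -0.021] [0.     0.0019 0.0005]
```

View pics/c8.png

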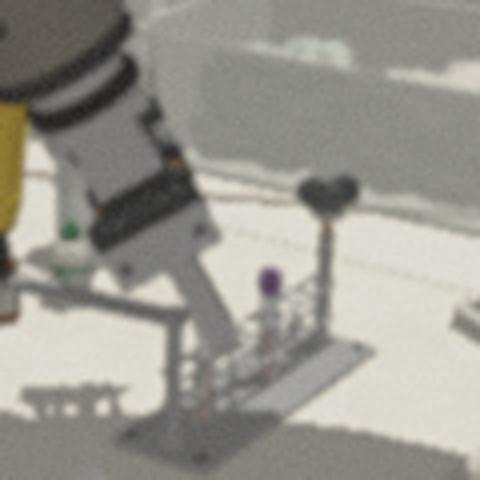

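The finger touched the bar at 28 N, so I'm backing out. I'll pick the white tube with the tool leaning towards +y instead, which keeps the fingers clear of the bar.

servo_tool --pt "-0.05 0 -0.1 0 0 0 0.64" --pt "-0.42 0 -0.8 0 0 0 0.64" --pt "-0.42 0 -0.8 0 0 0 0.64" --pt "-0.42 0 -0.8 0 0 0 0.64"

```text
time_s: 25.6
eef_pos: [0.4915, 0.0768, 0.1827]
tcp_rot: [3.138, 0.482, 0.735]
force: [1.3, 1.0, 0.6]
grip_width: 0.361
```

```bash
cat >> h.py <<'E'
def rotw(deg,yaw): return (R.from_euler('z',yaw)*R.from_euler('x',np.pi)*R.from_euler('y',np.radians(deg)))
def pickw(x,y,yaw,up=0,h=.082):
    r=rotw(PT,yaw); return np.array([x,y,h+up])-.003*r.as_matrix()[:,2], r.as_euler('xyz')
E
python3 - <<'E'
from h import *
from ik import ik
p,r=pickw(*W,np.pi/2,up=.09); print(p,r, ik(p-[0,0,.09],R.from_euler('xyz',r)))
to(p,r)
to(p-[0,0,.09],r,fromp=p,fromr=r)
E
```

```text
[0.488      0.07390841 0.17464884] [3.14159265 0.48869219 1.57079633] (np.float64(1.8298941918276238e-20), array([-0.0512745 ,  0.54933048, -0.61187194,  1.98094729,  0.78658862,
        1.12596631, -1.13456469]))
delta [-0.003 -0.003  0.092] [-0.0614 -0.0008 -0.1176]
delta [ 0.423 -0.     0.795] [0. 0. 0.]
```

servo_tool --pt "0 0 0 -0.061 -0.001 -0.118 0.64" --pt "0 0 0 -0.061 -0.001 -0.118 0.64" --pt "0 0 0 -0.061 -0.001 -0.118 0.64" --pt "0 0 0 -0.061 -0.001 -0.118 0.64" --pt "0 0 0 -0.061 -0.001 -0.118 0.64" --pt "0 0 0 -0.061 -0.001 -0.118 0.64" --pt "0 0 0 -0.061 -0.001 -0.118 0.64" --pt "0 0 0 -0.061 -0.001 -0.118 0.64"

```text
time_s: 26.27
eef_pos: [0.4884, 0.0758, 0.1771]
tcp_rot: [-3.129, 0.491, 1.584]
force: [0.5, 0.9, -0.7]
grip_width: 0.361
```

Run:
```python
from h import *
p,r=pickw(*W,np.pi/2); to(p,r)
```

```text
delta [0.419 0.006 0.824] [-0.001   0.0003  0.0018]
```

servo_tool --pt "0.14 0 0.27 0 0 0 0.64" --pt "0.28 0 0.54 0 0 0 0.64" --pt "0.42 0 0.82 0 0 0 0.64" --pt "0.42 0 0.82 0 0 0 0.64" --pt "0.42 0 0.82 0 0 0 0.64"

```text
time_s: 26.68
eef_pos: [0.4875, 0.0725, 0.0835]
tcp_rot: [-3.125, 0.491, 1.576]
force: [0.2, 0.4, -0.3]
grip_width: 0.358
```

servo_tool --pt "0 0 0 0 0 0 1" --pt "0 0 0 0 0 0 1" --pt "0 0 0 0 0 0 1" --pt "0 0 0 0 0 0 1" --pt "0 0 0 0 0 0 1" --pt "0 0 0 0 0 0 1" --squeeze 25

```text
time_s: 27.18
eef_pos: [0.4881, 0.0719, 0.084]
tcp_rot: [-3.127, 0.491, 1.576]
force: [-0.1, 0.0, 5.8]
grip_width: 0.172
```

servo_tool --pt "-0.14 0 -0.27 0 0 0 1" --pt "-0.28 0 -0.54 0 0 0 1" --pt "-0.46 0 -0.88 0 0 0 1" --pt "-0.46 0 -0.88 0 0 0 1" --pt "-0.46 0 -0.88 0 0 0 1"

```text
time_s: 27.6
eef_pos: [0.4898, 0.0731, 0.1844]
tcp_rot: [-3.13, 0.491, 1.575]
force: [-0.0, 0.4, -1.1]
grip_width: 0.169
```

servo_tool --pt "-0.23 0 -0.44 0 0 0 1" --pt "-0.23 0 -0.44 0 0 0 1" --pt "-0.23 0 -0.44 0 0 0 1"

```text
time_s: 27.85
eef_pos: [0.4904, 0.0737, 0.2338]
tcp_rot: [-3.129, 0.491, 1.575]
force: [0.6, -0.1, -0.7]
grip_width: 0.168
```

```bash
python3 - <<'E'
from h import *
from ik import ik
im=shot('top','t5.png');shot('side','s7.png')
r=rot(QT)
for g in (-.021,.021):
  for bx,bz in ((.01,.06),(.004,.0073)):
    p=place(g,bx,bz); print(g,p.round(4),ik(p,r)[0])
p=place(-.021,.01,.06)
to(p+[0,0,.05],r.as_euler('xyz'))
print(st()['grip_width'])
E
python3 - <<'E'
import sys; sys.path.insert(0,'.')
E
```

```text
-0.021 [0.4157 0.288  0.1196] 9.098488006748145e-18
-0.021 [0.3912 0.2659 0.0781] 1.8878777596742713e-16
0.021 [0.3876 0.3192 0.1196] 2.428690365025788e-19
0.021 [0.3631 0.2971 0.0781] 6.80260206980908e-17
delta [ 2.191 -0.732 -0.46 ] [0.0111 0.1189 0.1361]
0.16489395244356286
```

servo_tool --pt "0.8 -0.26 -0.2 0 0 0 1" --pt "0.8 -0.26 -0.2 0 0 0 1" --pt "0.8 -0.26 -0.2 0 0 0 1" --pt "0.8 -0.26 -0.2 0 0 0 1"

```text
time_s: 28.28
eef_pos: [0.4621, 0.1553, 0.2103]
tcp_rot: [-3.122, 0.492, 1.583]
force: [0.1, -0.4, -0.4]
grip_width: 0.166
```

```bash
cat > chk.py <<'E'
from h import *
def moved(name,fn,box):
    a=cv2.imread('pics/%s0.png'%name,0);b=cv2.imread(fn,0);x0,y0,x1,y1=box
    d=cv2.absdiff(a,b)[y0:y1,x0:x1]; print(name,fn,'diff frac',(d>30).mean().round(3))
if __name__=='__main__':
    import sys
    moved('side',sys.argv[1],(295,228,345,296))
E
python3 chk.py pics/s7.png; python3 chk.py pics/s6.png
python3 - <<'E'
from h import *
p=place(-.021,.01,.06)
to(p+[0,0,.04],rot(QT).as_euler('xyz'))
E
```

```text
side pics/s7.png diff frac 0.624
side pics/s6.png diff frac 0.113
delta [ 1.415 -0.45  -0.173] [0.0107 0.119  0.1369]
```

Run:
```python
import cv2,numpy as np
a=cv2.imread('pics/s7.png')[150:300,270:400];b=cv2.imread('pics/t5.png')[200:315,170:300]
y=np.zeros((450,800,3),np.uint8);A=cv2.resize(a,None,fx=3,fy=3);B=cv2.resize(b,None,fx=3,fy=3)
y[:A.shape[0],:A.shape[1]]=A;y[:B.shape[0],400:400+B.shape[1]]=B;cv2.imwrite('pics/c9.png',y)
```

```text
(no output)
```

View pics/c9.png

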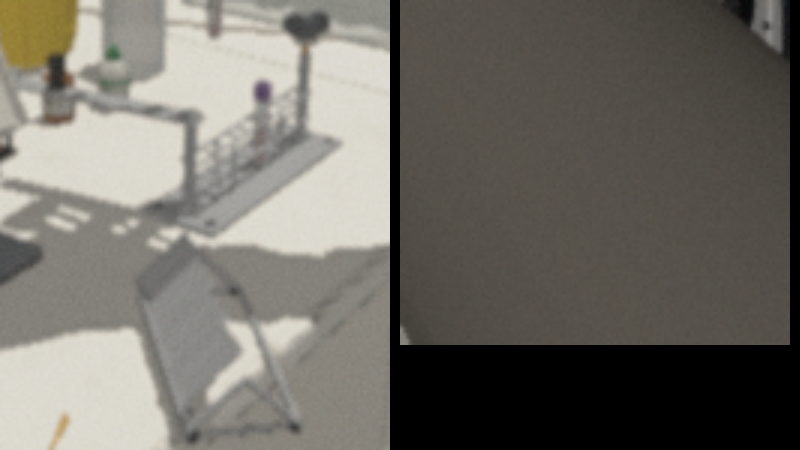

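Run:
```python
from h import *
old=dict(N=(342.3,291.4),M=(331.4,245.7),F=(307.1,292.9)); new=dict(N=(368.7,292.3),M=(348.3,247),F=(334.3,295.7))
for n,d in (('old',old),('new',new)):
    P={k:onz('side',v,.003)[:2] for k,v in d.items()}
    print(n,{k:v.round(4) for k,v in P.items()},'NM',np.linalg.norm(P['N']-P['M']),'yaw NM',np.degrees(np.arctan2(*(P['N']-P['M'])[::-1]))-90,'yaw NF',np.degrees(np.arctan2(*(P['F']-P['N'])[::-1])),'NF',np.linalg.norm(P['N']-P['F']))
```

```text
old {'N': array([0.3037, 0.3407]), 'M': array([0.4212, 0.208 ]), 'F': array([0.3578, 0.3865])} NM 0.17728986003498706 yaw NM 41.53709006519222 yaw NF 40.216133781170214 NF 0.07088118053353384
new {'N': array([0.2593, 0.3119]), 'M': array([0.3861, 0.1894]), 'F': array([0.3088, 0.3618])} NM 0.17631710893313812 yaw NM 46.010927957900606 yaw NF 45.278213857092666 NF 0.07034827767291614
```

Run:
```python
from h import *
from ik import ik
mo=(np.array([.3037,.3407])+[.4212,.208])/2; mn=(np.array([.2593,.3119])+[.3861,.1894])/2
dy=np.radians(4.6); Q=np.array([[np.cos(dy),-np.sin(dy)],[np.sin(dy),np.cos(dy)]])
B=Q@(np.array([.4160,.3165])-mo)+mn; print('B0 new',B,'edge x',onz('top',(300,302),0),onz('side',(360,300),0))
yaw=.733+dy
for g in (-.063,-.021,.021,.063):
  X=np.array([np.cos(yaw),np.sin(yaw),0]);Y=np.array([-X[1],X[0],0]);Z=np.array([0,0,1.])
  cap=np.r_[B,.0135]+Y*g+c*(-X+Z)*.076+c*(X+Z)*.0073
  out=[]
  for t in (20,15,10,5,0,-5):
    r=R.from_euler('z',yaw)*R.from_euler('x',np.pi)*R.from_euler('y',np.radians(t))
    out.append((t,'%.0e'%ik(cap-.003*r.as_matrix()[:,2],r)[0]))
  print(g,cap.round(3),np.hypot(*cap[:2]),out)
```

```text
B0 new [0.37269712 0.29695888] edge x [0.32777381 0.11822736 0.        ] [0.26237597 0.34000569 0.        ]
-0.063 [0.385 0.218 0.072] 0.4426997805044647 [(20, '4e-18'), (15, '6e-17'), (10, '3e-16'), (5, '1e-18'), (0, '3e-17'), (-5, '7e-16')]
-0.021 [0.355 0.247 0.072] 0.43226050801487015 [(20, '6e-16'), (15, '1e-17'), (10, '9e-17'), (5, '1e-16'), (0, '3e-16'), (-5, '2e-17')]
0.021 [0.324 0.276 0.072] 0.42572667043520535 [(20, '2e-05'), (15, '3e-17'), (10, '3e-17'), (5, '7e-17'), (0, '1e-16'), (-5, '2e-17')]
0.063 [0.294 0.305 0.072] 0.42327916207913935 [(20, '6e-05'), (15, '8e-17'), (10, '5e-17'), (5, '1e-15'), (0, '6e-17'), (-5, '3e-26')]
```

```bash
sed -i 's/^YAW=.733/YAW=.813/; s/^B0=.*; c=/B0=np.array([.3727,.2970,.0135]); c=/' h.py
python3 - <<'E'
from h import *
p=place(-.021,.01,.05)
print(p); to(p+[0,0,.03],rot(QT).as_euler('xyz'))
E
```

```text
[0.36985417 0.26343922 0.11253544]
delta [ 1.284 -0.907  0.1  ] [0.0094 0.1203 0.1239]
```

servo_tool --pt "0.7 -0.5 0 0 0 0 1" --pt "0.7 -0.5 0 0.005 0.06 0.062 1" --pt "0.7 -0.5 0 0.005 0.06 0.062 1" --pt "0.7 -0.5 0 0.005 0.06 0.062 1" --pt "0.7 -0.5 0 0.009 0.12 0.124 1" --pt "0.7 -0.5 0 0.009 0.12 0.124 1" --pt "0.7 -0.5 0 0.009 0.12 0.124 1" --pt "0.7 -0.5 0 0.009 0.12 0.124 1" --pt "0.7 -0.5 0 0.009 0.12 0.124 1" --pt "0.7 -0.5 0 0.009 0.12 0.124 1" --pt "0.7 -0.5 0 0.009 0.12 0.124 1" --pt "0.7 -0.5 0 0.009 0.12 0.124 1"

```text
time_s: 29.28
eef_pos: [0.4131, 0.2132, 0.1796]
tcp_rot: [3.135, -0.296, 0.809]
force: [0.2, 0.5, 0.2]
grip_width: 0.166
```

Run:
```python
from h import *
to(place(-.021,.01,.05)+[0,0,.03],rot(QT).as_euler('xyz'))
to(place(-.021,.008,.03),rot(QT).as_euler('xyz'))
s=st(); print(s['grip_width'],np.round(s['joint_positions'],2))
```

```text
delta [-0.046 -0.662  0.369] [ 0.0013  0.0001 -0.0006]
delta [-0.3   -0.664  0.768] [ 0.0013  0.0001 -0.0006]
0.16649166053035525 [ 0.3   0.05 -0.87  2.27 -0.05  0.55 -1.28]
```

servo_tool --pt "-0.05 -0.66 0 0 0 0 1" --pt "-0.05 -0.66 0 0 0 0 1" --pt "-0.05 -0.66 0.37 0 0 0 1" --pt "-0.05 -0.66 0.37 0 0 0 1" --pt "-0.05 -0.66 0.37 0 0 0 1"

```text
time_s: 29.7
eef_pos: [0.3691, 0.2659, 0.1414]
tcp_rot: [3.138, -0.295, 0.814]
force: [-1.1, 0.4, -0.4]
grip_width: 0.167
```

Run:
```python
from h import *
to(place(-.021,.008,.03),rot(QT).as_euler('xyz'))
to(place(-.021,.006,.0073),rot(QT).as_euler('xyz'))
s=st(); print(s['grip_width'],np.round(s['joint_positions'],2))
a=shot('side','s8.png');b=shot('top','t8.png')
y=np.zeros((450,800,3),np.uint8);A=cv2.resize(a[160:310,270:400,::-1],None,fx=3,fy=3);B=cv2.resize(b[190:340,180:313,::-1],None,fx=3,fy=3)
y[:,:390]=A;y[:,400:799]=B;cv2.imwrite('pics/c10.png',y)
```

```text
delta [-0.263  0.021  0.384] [0.0006 0.0002 0.0001]
delta [-0.454  0.021  0.509] [0.0006 0.0002 0.0001]
0.16690752311597504 [ 0.16  0.12 -0.94  2.33  0.19  0.45 -1.67]
```

View pics/c10.png

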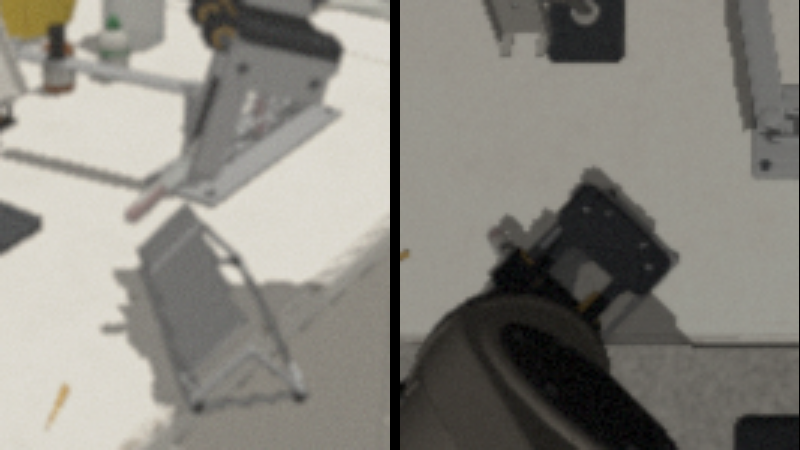

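Run:
```python
from h import *
s=st();g=np.array(s['eef_pos'])+.003*zt(QT); b=g-BX*.076
print(b,(proj('side',np.array([b,b+BX*.02]))-[270,160])*3)
print('lip ends/groove', (proj('side',np.array([B0+YH*y+BN*0 for y in(-.084,-.021,.084)]))-[270,160])*3)
print((proj('side',np.array([B0+YH*y+BX*.052+BN*h for y,h in((-.084,.0147),(-.021,0),(.084,.0147))]))-[270,160])*3)
```

```text
[0.40706336 0.30529465 0.08615821] [[124.46970945 219.58452735]
 [144.37828332 200.18324573]]
lip ends/groove [[147.96505994 257.41418677]
 [164.22924685 301.75674457]
 [195.59565481 387.27388513]]
[[182.61097541 200.56283785]
 [214.74615476 253.62541077]
 [236.57494945 323.51551065]]
```

servo_tool --pt "-0.13 0.02 0.19 0 0 0 1" --pt "-0.26 0.02 0.38 0 0 0 1" --pt "-0.26 0.02 0.38 0 0 0 1" --pt "-0.32 0.02 0.43 0 0 0 1" --pt "-0.39 0.02 0.475 0 0 0 1" --pt "-0.39 0.02 0.475 0 0 0 1" --pt "-0.39 0.02 0.475 0 0 0 1"

```text
time_s: 30.38
eef_pos: [0.3561, 0.2468, 0.0871]
tcp_rot: [3.135, -0.299, 0.81]
force: [0.5, 0.3, 0.4]
grip_width: 0.166
```

servo_tool --pt "-0.03 0 0.016 0 0 0 1" --pt "-0.03 0 0.016 0 0 0 1" --pt "-0.03 0 0.016 0 0 0 1"

```text
time_s: 30.63
eef_pos: [0.354, 0.2448, 0.084]
tcp_rot: [3.136, -0.299, 0.81]
force: [0.7, 1.3, -0.8]
grip_width: 0.168
```

servo_tool --pt "-0.02 0 0.011 0 0 0 1" --pt "-0.02 0 0.011 0 0 0 1" --pt "-0.02 0 0.011 0 0 0 1"

```text
time_s: 30.88
eef_pos: [0.3525, 0.2435, 0.082]
tcp_rot: [3.136, -0.298, 0.81]
force: [0.2, -0.4, -0.8]
grip_width: 0.167
```

servo_tool --pt "-0.02 0 0.011 0 0 0 1" --pt "-0.02 0 0.011 0 0 0 1" --pt "-0.02 0 0.011 0 0 0 1"

```text
time_s: 31.13
eef_pos: [0.3517, 0.2427, 0.0805]
tcp_rot: [3.136, -0.299, 0.81]
force: [0.4, 0.1, 0.9]
grip_width: 0.17
```

servo_tool --pt "-0.02 0 0.011 0 0 0 1" --pt "-0.02 0 0.011 0 0 0 1" --pt "-0.02 0 0.011 0 0 0 1"

```text
time_s: 31.38
eef_pos: [0.3507, 0.2418, 0.0789]
tcp_rot: [3.136, -0.299, 0.81]
force: [1.4, 2.8, 2.9]
grip_width: 0.169
```

```bash
cat >> h.py <<'E'
def bedpos(gz=.076):
    s=st(); g=np.array(s['eef_pos'])+.003*R.from_euler('xyz',s['tcp_rot']).as_matrix()[:,2]-B0
    f=np.array(s['force']); print('bed x %.1f y %.1f z %.1f mm'%((g@BX-gz)*1e3,g@YH*1e3,g@BN*1e3),'F bx %.1f y %.1f n %.1f'%(f@BX,f@YH,f@BN),'w',round(s['grip_width'],3))
E
python3 -c "
from h import *
bedpos()"
```

```text
bed x 6.7 y -22.0 z 5.8 mm F bx -0.0 y 0.9 n 4.2 w 0.169
```

servo_tool --pt "0.02 0 0.013 0 0 0 1" --pt "0.02 0 0.013 0 0 0 1" --pt "0.027 0 0.026 0 0 0 1" --pt "0.027 0 0.026 0 0 0 1"

```text
time_s: 31.72
eef_pos: [0.3528, 0.2439, 0.0769]
tcp_rot: [3.136, -0.298, 0.81]
force: [0.2, 2.8, 2.2]
grip_width: 0.168
```

```bash
python3 -c "
from h import *
bedpos()"
```

```text
bed x 3.2 y -22.1 z 6.4 mm F bx 0.0 y 1.7 n 3.1 w 0.168
```

servo_tool --pt "0.01 0 0.018 0 0 0 1" --pt "0.01 0 0.018 0 0 0 1" --pt "0.01 0 0.018 0 0 0 1"

```text
time_s: 31.97
eef_pos: [0.3538, 0.245, 0.0756]
tcp_rot: [3.136, -0.299, 0.81]
force: [0.8, 3.3, 0.0]
grip_width: 0.167
```

```bash
python3 -c "
from h import *
bedpos()"
```

```text
bed x 1.1 y -22.1 z 6.6 mm F bx -2.1 y 1.7 n 2.1 w 0.167
```

servo_tool --pt "0.01 -0.01 0.018 0 0 0 1" --pt "0.01 -0.01 0.018 0 0 0 1" --pt "0.01 -0.01 0.018 0 0 0 1"

```text
time_s: 32.22
eef_pos: [0.3539, 0.2462, 0.074]
tcp_rot: [3.136, -0.298, 0.81]
force: [-2.2, 0.6, 6.4]
grip_width: 0.167
```

```bash
python3 -c "
from h import *
bedpos()"
```

```text
bed x -0.7 y -21.3 z 6.1 mm F bx 5.3 y 2.0 n 3.8 w 0.167
```

servo_tool --pt "0 0 0 0 0 0 0.81" --pt "0 0 0 0 0 0 0.79" --pt "0 0 0 0 0 0 0.77" --pt "0 0 0 0 0 0 0.74" --pt "0 0 0 0 0 0 0.74" --pt "0 0 0 0 0 0 0.74"

```text
time_s: 32.72
eef_pos: [0.3541, 0.2464, 0.0741]
tcp_rot: [3.136, -0.298, 0.81]
force: [-1.1, -0.6, -0.2]
grip_width: 0.26
```

servo_tool --pt "0 0 -0.2 0 0 0 0.74" --pt "0 0 -0.4 0 0 0 0.74" --pt "0 0 -0.6 0 0 0 0.74" --pt "0 0 -0.9 0 0 0 0.74" --pt "0 0 -0.9 0 0 0 0.64" --pt "0 0 -0.9 0 0 0 0.64"

```text
time_s: 33.22
eef_pos: [0.3364, 0.2275, 0.1621]
tcp_rot: [3.133, -0.301, 0.809]
force: [0.1, 0.8, 0.6]
grip_width: 0.349
```

Run:
```python
from h import *
a=shot('side','s9.png');b=shot('top','t9.png')
y=np.zeros((450,800,3),np.uint8);A=cv2.resize(a[160:310,270:400,::-1],None,fx=3,fy=3);B=cv2.resize(b[190:340,180:313,::-1],None,fx=3,fy=3)
y[:,:390]=A;y[:,400:799]=B;cv2.imwrite('pics/c11.png',y)
moved=pick(*Pp,up=.11)
to(moved,rot(PT).as_euler('xyz'))
```

```text
delta [-0.496  2.713 -0.491] [ 0.0011 -0.1254 -0.0012]
```

View pics/c11.png

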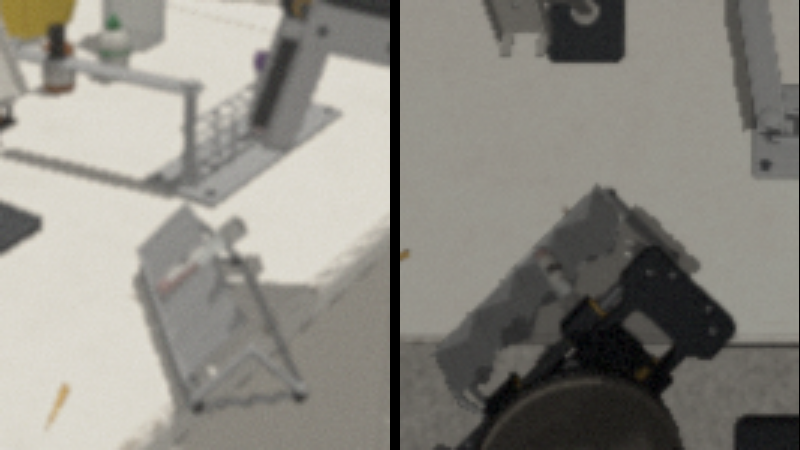

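servo_tool --pt "-0.16 0.9 -0.5 0 0 0 0.64" --pt "-0.16 0.9 -0.5 0 0 0 0.64" --pt "-0.16 0.9 -0.5 0 0 0 0.64" --pt "-0.16 0.9 -0.5 0 0 0 0.64"

```text
time_s: 33.65
eef_pos: [0.3821, 0.1404, 0.2045]
tcp_rot: [3.135, -0.299, 0.805]
force: [-0.2, 1.2, -0.2]
grip_width: 0.361
```

servo_tool --pt "-0.16 0.9 0 0 -0.06 0 0.64" --pt "-0.16 0.9 0 0 -0.06 0 0.64" --pt "-0.16 0.9 0 0 -0.06 0 0.64" --pt "-0.16 0.9 0 0 -0.125 0 0.64" --pt "-0.16 0.9 0 0 -0.125 0 0.64" --pt "-0.16 0.9 0 0 -0.125 0 0.64" --pt "-0.16 0.9 0 0 -0.125 0 0.64" --pt "-0.16 0.9 0 0 -0.125 0 0.64" --pt "-0.16 0.9 0 0 -0.125 0 0.64"

```text
time_s: 34.4
eef_pos: [0.4343, 0.0721, 0.1968]
tcp_rot: [3.137, 0.488, 0.809]
force: [-0.3, -0.3, 1.0]
grip_width: 0.362
```

Run:
```python
from h import *
to(pick(*Pp,up=.09),rot(PT).as_euler('xyz'))
```

```text
delta [-0.057  0.928  0.285] [ 0.0004 -0.0001 -0.0006]
```

servo_tool --pt "-0.06 0.93 0.28 0 0 -0.001 0.64" --pt "-0.06 0.93 0.28 0 0 -0.001 0.64" --pt "-0.06 0.93 0.28 0 0 -0.001 0.64" --pt "-0.06 0.93 0.28 0 0 -0.001 0.64" --pt "-0.06 0.93 0.28 0 0 -0.001 0.64"

```text
time_s: 34.82
eef_pos: [0.4886, -0.008, 0.1778]
tcp_rot: [3.137, 0.486, 0.809]
force: [-0.8, 0.6, -0.3]
grip_width: 0.357
```

servo_tool --pt "0.14 0 0.27 0 0 0 0.64" --pt "0.28 0 0.54 0 0 0 0.64" --pt "0.42 0 0.8 0 0 0 0.64" --pt "0.42 0 0.8 0 0 0 0.64" --pt "0.42 0 0.8 0 0 0 0.64"

```text
time_s: 35.23
eef_pos: [0.4878, -0.0066, 0.0879]
tcp_rot: [3.14, 0.487, 0.814]
force: [-0.3, -0.3, 0.6]
grip_width: 0.36
```

servo_tool --pt "0 0 0 0 0 0 1" --pt "0 0 0 0 0 0 1" --pt "0 0 0 0 0 0 1" --pt "0 0 0 0 0 0 1" --pt "0 0 0 0 0 0 1" --pt "0 0 0 0 0 0 1"

```text
time_s: 35.73
eef_pos: [0.4891, -0.0074, 0.0883]
tcp_rot: [3.138, 0.486, 0.812]
force: [-0.0, 0.2, 6.5]
grip_width: 0.168
```

Run:
```python
from h import *
to(pick(*Pp),rot(PT).as_euler('xyz'))
```

```text
delta [ 0.031 -0.016  0.026] [ 0.0005 -0.0004 -0.0002]
```

servo_tool --pt "-0.14 0 -0.27 0 0 0 1" --pt "-0.28 0 -0.54 0 0 0 1" --pt "-0.47 0 -0.88 0 0 0 1" --pt "-0.47 0 -0.88 0 0 0 1" --pt "-0.47 0 -0.88 0 0 0 1"

```text
time_s: 36.15
eef_pos: [0.4891, -0.0071, 0.1892]
tcp_rot: [3.136, 0.484, 0.811]
force: [-0.6, -0.2, -1.4]
grip_width: 0.169
```

servo_tool --pt "-0.23 0 -0.44 0 0 0 1" --pt "-0.23 0 -0.44 0 0 0 1" --pt "-0.23 0 -0.44 0 0 0 1"

```text
time_s: 36.4
eef_pos: [0.4891, -0.0068, 0.2386]
tcp_rot: [3.137, 0.485, 0.811]
force: [0.9, -0.4, -0.2]
grip_width: 0.166
```

servo_tool --pt "0 -0.95 0 0 0 0 1" --pt "0 -0.95 0 0 0 0 1" --pt "0 -0.95 0 0 0 0 1" --pt "0 -0.95 0 0 0 0 1"

```text
time_s: 36.73
eef_pos: [0.417, 0.0602, 0.2361]
tcp_rot: [3.14, 0.488, 0.817]
force: [0.7, -0.5, 0.2]
grip_width: 0.169
```

Run:
```python
from h import *
from ik import ik
r=rot(QT); p=place(-.063,.008,.05,.08); print(p,[ik(place(-.063,x,z,.08),r)[0] for x,z in((.008,.05),(0,.006))])
to(p+[0,0,.03],r.as_euler('xyz')); print(st()['grip_width'])
a=shot('side','s10.png')
for f in ('s9','s10'):
    x=cv2.imread('pics/%s.png'%f,0)[228:300,310:375]; cv2.imwrite('/tmp/%s.png'%f,x)
d=cv2.absdiff(cv2.imread('/tmp/s9.png',0),cv2.imread('/tmp/s10.png',0)); print((d>30).mean())
```

```text
[0.39938895 0.23354446 0.11394965] [np.float64(2.1353989886716148e-19), np.float64(2.604717116853927e-16)]
delta [ 1.442 -1.315  0.276] [0.0003 0.1249 0.0008]
0.16868657626933206
0.3057692307692308
```

servo_tool --pt "0.72 -0.66 0.1 0 0 0 1" --pt "0.72 -0.66 0.1 0 0 0 1" --pt "0.72 -0.66 0.1 0 0.06 0 1" --pt "0.72 -0.66 0.1 0 0.125 0 1" --pt "0.72 -0.66 0.1 0 0.125 0 1" --pt "0.72 -0.66 0.1 0 0.125 0 1" --pt "0.72 -0.66 0.1 0 0.125 0 1" --pt "0.72 -0.66 0.1 0 0.125 0 1" --pt "0.72 -0.66 0.1 0 0.125 0 1" --pt "0.72 -0.66 0.1 0 0.125 0 1"

```text
time_s: 37.62
eef_pos: [0.4112, 0.1428, 0.1932]
tcp_rot: [3.137, -0.299, 0.81]
force: [0.4, -0.0, -0.9]
grip_width: 0.167
```

Run:
```python
from h import *
r=rot(QT).as_euler('xyz')
to(place(-.063,.008,.05,.08)+[0,0,.03],r);to(place(-.063,.008,.03,.08),r); bedpos(.08)
```

```text
delta [ 0.405 -0.714  0.638] [ 0.0008 -0.0004 -0.0005]
delta [ 0.139 -0.716  1.018] [ 0.0008 -0.0004 -0.0005]
bed x 104.9 y -134.0 z 65.2 mm F bx -0.8 y -0.3 n -0.4 w 0.167
```

servo_tool --pt "0.4 -0.71 0 0 0 0 1" --pt "0.4 -0.71 0 0 0 0 1" --pt "0.4 -0.71 0.3 0 0 0 1" --pt "0.4 -0.71 0.64 0 0 0 1" --pt "0.4 -0.71 0.64 0 0 0 1" --pt "0.27 -0.71 0.83 0 0 0 1" --pt "0.14 -0.71 1 0 0 0 1" --pt "0.14 -0.71 1 0 0 0 1" --pt "0.14 -0.71 1 0 0 0 1"

```text
time_s: 38.37
eef_pos: [0.3897, 0.2267, 0.102]
tcp_rot: [3.141, -0.296, 0.815]
force: [0.2, -0.3, 0.5]
grip_width: 0.169
```

Run:
```python
from h import *
r=rot(QT).as_euler('xyz')
to(place(-.063,.006,.014,.08),r); bedpos(.08)
```

```text
delta [-0.162  0.023  0.107] [-0.      0.0001  0.0003]
bed x 7.8 y -60.6 z 33.3 mm F bx 0.4 y -0.3 n 0.3 w 0.169
```

servo_tool --pt "-0.08 0.02 0.05 0 0 0 1" --pt "-0.16 0.02 0.105 0 0 0 1" --pt "-0.19 0.02 0.12 0 0 0 1" --pt "-0.215 0.02 0.135 0 0 0 1" --pt "-0.215 0.02 0.135 0 0 0 1" --pt "-0.215 0.02 0.135 0 0 0 1"

```text
time_s: 38.87
eef_pos: [0.3806, 0.2127, 0.0839]
tcp_rot: [3.139, -0.299, 0.814]
force: [-0.4, 0.7, -0.1]
grip_width: 0.167
```

Run:
```python
from h import *
bedpos(.08)
```

```text
bed x 6.6 y -63.7 z 8.9 mm F bx -0.2 y 0.8 n 0.1 w 0.167
```

servo_tool --pt "-0.005 0 0.02 0 0 0 1" --pt "-0.008 0 0.04 0 0 0 1" --pt "-0.008 0 0.04 0 0 0 1"

```text
time_s: 39.12
eef_pos: [0.381, 0.2138, 0.0797]
tcp_rot: [3.139, -0.3, 0.815]
force: [1.8, 3.3, 2.1]
grip_width: 0.165
```

Run:
```python
from h import *
bedpos(.08)
```

```text
bed x 2.9 y -63.3 z 6.7 mm F bx -1.1 y 1.0 n 4.1 w 0.165
```

servo_tool --pt "0.01 0 0.012 0 0 0 1" --pt "0.018 -0.005 0.024 0 0 0 1" --pt "0.018 -0.005 0.024 0 0 0 1" --pt "0.018 -0.005 0.024 0 0 0 1"

```text
time_s: 39.45
eef_pos: [0.3819, 0.2154, 0.0778]
tcp_rot: [3.139, -0.299, 0.815]
force: [-1.6, 1.3, 5.8]
grip_width: 0.164
```

Run:
```python
from h import *
bedpos(.08)
```

```text
bed x 0.3 y -62.8 z 6.6 mm F bx 4.2 y 2.1 n 4.0 w 0.164
```

servo_tool --pt "0 0 0 0 0 0 0.81" --pt "0 0 0 0 0 0 0.79" --pt "0 0 0 0 0 0 0.77" --pt "0 0 0 0 0 0 0.74" --pt "0 0 0 0 0 0 0.74" --pt "0 0 0 0 0 0 0.74"

```text
time_s: 39.95
eef_pos: [0.3815, 0.2148, 0.0775]
tcp_rot: [3.139, -0.298, 0.814]
force: [0.0, 0.8, -0.1]
grip_width: 0.263
```

servo_tool --pt "0 0 -0.2 0 0 0 0.74" --pt "0 0 -0.4 0 0 0 0.74" --pt "0 0 -0.6 0 0 0 0.74" --pt "0 0 -0.9 0 0 0 0.74" --pt "0 0 -0.9 0 0 0 0.64" --pt "0 0 -0.9 0 0 0 0.64"

```text
time_s: 40.45
eef_pos: [0.3637, 0.1961, 0.1655]
tcp_rot: [3.137, -0.301, 0.815]
force: [0.8, 0.7, 0.3]
grip_width: 0.346
```

Run:
```python
from h import *
s=st(); print(np.round(s['joint_positions'],2))
th=1.6; piv=np.array([.489,.1085]); h=piv+.128*np.array([np.sin(th),-np.cos(th)])
print(h); to([h[0],h[1],.23],[np.pi,0,np.pi/2+1.6])
shot('side','s11.png')
```

```text
[ 0.66 -0.05 -1.18  2.37 -0.25  0.52 -1.08]
[0.61694542 0.11223754]
delta [ 1.268  2.419 -0.273] [ 0.0566 -0.0225 -0.3716]
```

Run:
```python
from h import *
im=cv2.imread('pics/s11.png')
for th in np.arange(1.3,1.76,.05):
    h=[.489+.128*np.sin(th),.1085-.128*np.cos(th)]
    print(round(th,2),np.round(h,3),proj('side',np.array([[*h,.12],[*h,.096]])).round(1).tolist())
y=np.zeros((480,800,3),np.uint8); y[:,:400]=cv2.resize(im[155:215,265:315],None,fx=8,fy=8,interpolation=cv2.INTER_CUBIC)
y[:480,410:]=cv2.resize(im[225:305,310:375],(390,480),interpolation=cv2.INTER_CUBIC)
cv2.imwrite('pics/c12.png',y)
```

```text
1.3 [0.612 0.074] [[301.3, 164.5], [301.4, 172.9]]
1.35 [0.614 0.08 ] [[299.4, 165.1], [299.5, 173.5]]
1.4 [0.615 0.087] [[297.6, 165.7], [297.7, 174.1]]
1.45 [0.616 0.093] [[295.8, 166.3], [295.9, 174.8]]
1.5 [0.617 0.099] [[294.1, 167.0], [294.3, 175.5]]
1.55 [0.617 0.106] [[292.5, 167.7], [292.7, 176.2]]
1.6 [0.617 0.112] [[291.0, 168.5], [291.1, 176.9]]
1.65 [0.617 0.119] [[289.5, 169.2], [289.7, 177.7]]
1.7 [0.616 0.125] [[288.2, 170.0], [288.4, 178.6]]
1.75 [0.615 0.131] [[286.9, 170.9], [287.1, 179.4]]
```

View pics/c12.png

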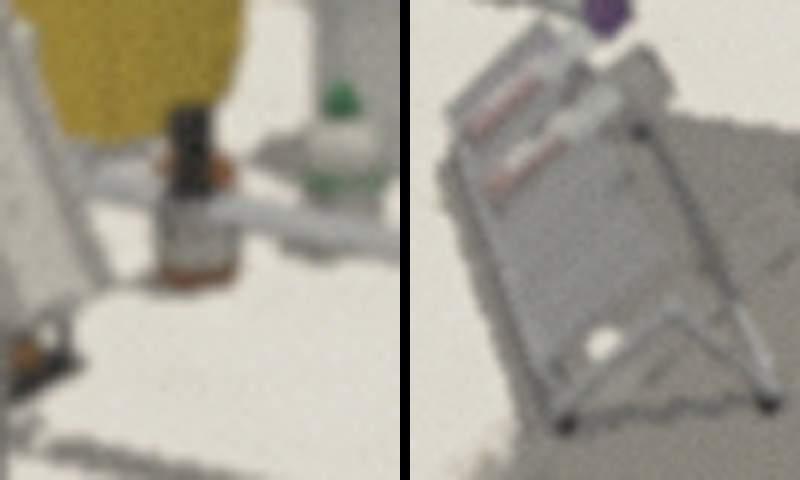

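servo_tool --pt "0.3 0.6 -0.9 0 0 0 0.5" --pt "0.3 0.6 -0.9 0 0 0 0.5" --pt "0.3 0.6 -0.9 0 0 0 0.5" --pt "0.3 0.6 -0.9 0 0 0 0.5"

```text
time_s: 40.83
eef_pos: [0.412, 0.1546, 0.2628]
tcp_rot: [3.134, -0.302, 0.812]
force: [-0.3, -0.1, 0.2]
grip_width: 0.499
```

servo_tool --pt "0.5 0.9 0 0 0 0 0.5" --pt "0.5 0.9 0 0 0 0 0.5" --pt "0.5 0.9 0 0 0 0 0.5" --pt "0.5 0.9 0 0 0 0 0.5"

```text
time_s: 41.17
eef_pos: [0.51, 0.1277, 0.2731]
tcp_rot: [-3.142, -0.301, 0.81]
force: [-1.5, -0.3, -0.8]
grip_width: 0.499
```

servo_tool --pt "0.45 0.9 0.2 0.015 -0.006 -0.1 0.5" --pt "0.45 0.9 0.2 0.015 -0.006 -0.1 0.5" --pt "0.45 0.9 0.2 0.015 -0.006 -0.1 0.5" --pt "0.45 0.9 0.2 0.015 -0.006 -0.1 0.5" --pt "0.45 0.9 0.2 0.03 -0.012 -0.2 0.5" --pt "0.45 0.9 0.2 0.03 -0.012 -0.2 0.5" --pt "0.45 0.9 0.2 0.03 -0.012 -0.2 0.5" --pt "0.45 0.9 0.2 0.03 -0.012 -0.2 0.5" --pt "0.45 0.9 0.2 0.03 -0.012 -0.2 0.5" --pt "0.45 0.9 0.2 0.057 -0.022 -0.372 0.5" --pt "0.45 0.9 0.2 0.057 -0.022 -0.372 0.5" --pt "0.45 0.9 0.2 0.057 -0.022 -0.372 0.5" --pt "0.45 0.9 0.2 0.057 -0.022 -0.372 0.5" --pt "0.45 0.9 0.2 0.057 -0.022 -0.372 0.5" --pt "0.45 0.9 0.2 0.057 -0.022 -0.372 0.5" --pt "0.45 0.9 0.2 0.057 -0.022 -0.372 0.5" --pt "0.45 0.9 0.2 0.057 -0.022 -0.372 0.5" --pt "0.45 0.9 0.2 0.057 -0.022 -0.372 0.5" --pt "0.45 0.9 0.2 0.057 -0.022 -0.372 0.5"

```text
time_s: 42.75
eef_pos: [0.6052, 0.1035, 0.2667]
tcp_rot: [3.141, -0.006, -3.106]
force: [0.5, 0.3, 0.9]
grip_width: 0.5
```

Run:
```python
from h import *
s=st(); print(s['eef_pos'],s['tcp_rot'],np.round(s['joint_positions'],2))
to([.617,.116,.22],[np.pi,0,np.pi/2+1.65])
```

```text
[0.60517574 0.10348143 0.26668797] [ 3.14130774 -0.00576948 -3.10585838] [ 0.57  0.56 -1.2   1.65  0.53  1.31  0.89]
delta [-0.125  0.121  0.466] [ 0.0001 -0.0009 -0.0069]
```

servo_tool --pt "-0.12 0.12 0.47 0 0 -0.007 0.5" --pt "-0.12 0.12 0.47 0 0 -0.007 0.5" --pt "-0.12 0.12 0.47 0 0 -0.007 0.5" --pt "-0.12 0.12 0.47 0 0 -0.007 0.5"

```text
time_s: 43.08
eef_pos: [0.6164, 0.1159, 0.2206]
tcp_rot: [3.139, -0.007, -3.069]
force: [-0.5, 0.1, 0.0]
grip_width: 0.501
```

servo_tool --pt "0 0 0.3 0 0 0 0.5" --pt "0 0 0.6 0 0 0 0.5" --pt "0 0 0.94 0 0 0 0.5" --pt "0 0 0.94 0 0 0 0.5" --pt "0 0 0.94 0 0 0 0.5" --pt "0 0 0.94 0 0 0 1" --pt "0 0 0.94 0 0 0 1" --pt "0 0 0.94 0 0 0 1" --pt "0 0 0.94 0 0 0 1" --pt "0 0 0.94 0 0 0 1" --pt "0 0 0.94 0 0 0 1" --pt "0 0 0.94 0 0 0 1" --squeeze 20

```text
time_s: 44.08
eef_pos: [0.6166, 0.1156, 0.1273]
tcp_rot: [3.14, -0.005, -3.068]
force: [-0.8, -0.5, 6.6]
grip_width: 0.141
```

Run:
```python
from h import *
s=st(); p=np.array(s['eef_pos']); th=np.arctan2(p[0]-.489,-(p[1]-.1085)); print(p,s['tcp_rot'],s['force'],s['grip_width'],'theta',th,np.hypot(p[0]-.489,p[1]-.1085))
```

```text
[0.61660668 0.11564337 0.12727106] [ 3.13975195 -0.00459838 -3.06838861] [-0.77296456 -0.46413863  6.5593585 ] 0.1410464238926065 theta 1.6267175794967539 0.12780646417196231
```

servo_tool --pt "0.01 -0.13 0 0 0 0.016 1" --pt "0.03 -0.25 0 0 0 0.032 1" --pt "0.06 -0.38 0 0 0 0.048 1" --pt "0.1 -0.5 0 0 0 0.064 1" --pt "0.16 -0.61 0 0 0 0.08 1" --pt "0.22 -0.72 0 0 0 0.095 1" --pt "0.3 -0.82 0 0 0 0.111 1" --pt "0.39 -0.92 0 0 0 0.127 1" --pt "0.39 -0.92 0 0 0 0.127 1"

```text
time_s: 44.83
eef_pos: [0.5826, 0.0202, 0.1272]
tcp_rot: [-3.138, -0.006, 2.409]
force: [-5.2, 5.8, 7.5]
grip_width: 0.142
```

servo_tool --pt "0.01 -0.13 0 0 0 0.016 1" --pt "0.03 -0.25 0 0 0 0.032 1" --pt "0.06 -0.38 0 0 0 0.048 1" --pt "0.1 -0.5 0 0 0 0.064 1" --pt "0.16 -0.61 0 0 0 0.08 1" --pt "0.22 -0.72 0 0 0 0.095 1" --pt "0.3 -0.82 0 0 0 0.111 1" --pt "0.37 -0.9 0 0 0 0.127 1" --pt "0.37 -0.9 0 0 0 0.127 1" --pt "0.37 -0.9 0 0 0 0.127 1"

```text
time_s: 45.67
eef_pos: [0.4961, -0.0208, 0.1273]
tcp_rot: [-3.136, -0.002, 1.619]
force: [-0.3, 7.3, -0.8]
grip_width: 0.144
```

Run:
```python
from h import *
s=st(); p=np.array(s['eef_pos']); th=np.arctan2(p[0]-.489,-(p[1]-.1085)); print(p,s['tcp_rot'],s['force'],s['grip_width'],'theta',th,np.hypot(p[0]-.489,p[1]-.1085))
```

```text
[ 0.49605803 -0.02077881  0.12734626] [-3.13611994e+00 -2.33913567e-03  1.61932123e+00] [-0.34573899  7.27949434 -0.7518049 ] 0.14409038858359105 theta 0.054541229467756344 0.12947133226221447
```

servo_tool --pt "0.01 -0.04 0 0 0 0.004 1" --pt "0.01 -0.07 0 0 0 0.008 1" --pt "0.01 -0.1 0 0 0 0.008 1" --pt "0.01 -0.1 0 0 0 0.008 1" --pt "0.01 -0.1 0 0 0 0.008 1"

```text
time_s: 46.08
eef_pos: [0.4883, -0.0209, 0.1276]
tcp_rot: [-3.14, -0.003, 1.568]
force: [11.4, 3.3, -11.1]
grip_width: 0.143
```

servo_tool --pt "0 -0.02 0 0 0 0 1" --pt "0 -0.02 0 0 0 0 1" --pt "0 -0.02 0 0 0 0 1"

```text
time_s: 46.33
eef_pos: [0.488, -0.0208, 0.1278]
tcp_rot: [3.14, -0.004, 1.568]
force: [23.6, 1.9, -20.7]
grip_width: 0.141
```

servo_tool --pt "0 0.02 0 0 0 0 1" --pt "0 0.02 0 0 0 0 0.7" --pt "0 0.02 0 0 0 0 0.7" --pt "0 0.02 0 0 0 0 0.7" --pt "0 0.02 -0.9 0 0 0 0.7" --pt "0 0.02 -0.9 0 0 0 0.7" --pt "0 0.02 -0.9 0 0 0 0.7" --pt "0 0.02 -0.9 0 0 0 0.6"

```text
time_s: 47.0
eef_pos: [0.4885, -0.0217, 0.22]
tcp_rot: [-3.14, 0.0, 1.568]
force: [0.1, -0.2, -0.7]
grip_width: 0.342
```

servo_tool --pt "-0.6 0 0 0 0 -0.02 0.6" --pt "-0.6 0 0 0 0 -0.1 0.6" --pt "-0.6 0 0 0 0 -0.1 0.6" --pt "-0.6 0 0 0 0 -0.1 0.6" --pt "-0.6 0 0 0 0 -0.1 0.6" --pt "-0.6 0 0 0 0 -0.2 0.6" --pt "-0.6 0 0 0 0 -0.2 0.6" --pt "-0.6 0 0 0 0 -0.2 0.6" --pt "-0.6 0 0 0 0 -0.2 0.6" --pt "-0.6 0 0 0 0 -0.3 0.6" --pt "-0.6 0 0 0 0 -0.3 0.6" --pt "-0.6 0 0 0 0 -0.3 0.6" --pt "-0.6 0 0 0 0 -0.3 0.6" --pt "-0.6 0 0 0 0 -0.39 0.6" --pt "-0.6 0 0 0 0 -0.39 0.6" --pt "-0.6 0 0 0 0 -0.39 0.6" --pt "-0.6 0 0 0 0 -0.39 0.6" --pt "-0.6 0 0 0 0 -0.39 0.6" --pt "-0.6 0 0 0 0 -0.39 0.6" --pt "-0.6 0 0 0 0 -0.39 0.6"

```text
time_s: 48.67
eef_pos: [0.4865, -0.0816, 0.2163]
tcp_rot: [3.135, -0.003, -2.257]
force: [-0.2, 0.1, 0.1]
grip_width: 0.399
```

Run:
```python
from h import *
s=st(); print(s['eef_pos'],s['tcp_rot'],np.round(s['joint_positions'],2))
to([.489,-.0815,.1375],[np.pi,0,np.pi/2+2.45])
```

```text
[ 0.48647688 -0.08164328  0.21630288] [ 3.13543566e+00 -2.90153387e-03 -2.25746513e+00] [ 1.05  0.35 -1.19  1.96  0.37  1.08  2.15]
delta [-0.019 -0.023  0.788] [ 0.001  -0.0005  0.0008]
```

servo_tool --pt "-0.02 -0.02 0.4 0 0 0 0.6" --pt "-0.02 -0.02 0.79 0 0 0 0.6" --pt "-0.02 -0.02 0.79 0 0 0 0.6" --pt "-0.02 -0.02 0.79 0 0 0 0.6" --pt "-0.02 -0.02 0.79 0 0 0 1" --pt "-0.02 -0.02 0.79 0 0 0 1" --pt "-0.02 -0.02 0.79 0 0 0 1" --pt "-0.02 -0.02 0.79 0 0 0 1" --pt "-0.02 -0.02 0.79 0 0 0 1" --pt "-0.02 -0.02 0.79 0 0 0 1" --pt "-0.02 -0.02 0.79 0 0 0 1" --squeeze 55

```text
time_s: 49.58
eef_pos: [0.49, -0.081, 0.1395]
tcp_rot: [3.138, -0.002, -2.264]
force: [-3.8, 3.5, 9.7]
grip_width: 0.193
```

Run:
```python
from h import *
s=st(); print(s['eef_pos'],s['tcp_rot'],s['force'],s['wrist_torque'],s['grip_width'])
```

```text
[ 0.49001306 -0.08100165  0.1395219 ] [ 3.13799323e+00 -1.96191987e-03 -2.26430665e+00] [-3.83448075  3.49427255  9.71365679] [ 0.61420315  0.79721135 -0.02288355] 0.19305361636639073
```

servo_tool --pt "0 0 0 0 0 0.018 1" --pt "0 0 0.004 0 0 0.036 1" --pt "0 0 0.006 0 0 0.054 1" --pt "0 0 0.008 0 0 0.072 1" --pt "0 0 0.01 0 0 0.09 1" --pt "0 0 0.012 0 0 0.108 1" --pt "0 0 0.014 0 0 0.126 1" --pt "0 0 0.016 0 0 0.144 1" --pt "0 0 0.018 0 0 0.162 1" --pt "0 0 0.02 0 0 0.18 1" --pt "0 0 0.023 0 0 0.195 1" --pt "0 0 0.023 0 0 0.195 1"

```text
time_s: 50.58
eef_pos: [0.4903, -0.0824, 0.1373]
tcp_rot: [-3.14, -0.003, 2.786]
force: [0.2, -6.7, 4.7]
grip_width: 0.194
```

Run:
```python
from h import *
s=st(); print(s['eef_pos'],s['tcp_rot'],s['force'],s['wrist_torque'],s['grip_width'])
```

```text
[ 0.49031573 -0.08242071  0.1373274 ] [-3.13968638e+00 -2.66365433e-03  2.78620925e+00] [ 0.21692342 -6.65438086  4.67223647] [-1.67561301 -0.08739353  0.05539213] 0.19435570969693755
```

servo_tool --pt "0 0 0 0 0 0.018 1" --pt "0 0 0.004 0 0 0.036 1" --pt "0 0 0.006 0 0 0.054 1" --pt "0 0 0.008 0 0 0.072 1" --pt "0 0 0.01 0 0 0.09 1" --pt "0 0 0.012 0 0 0.108 1" --pt "0 0 0.014 0 0 0.126 1" --pt "0 0 0.016 0 0 0.144 1" --pt "0 0 0.018 0 0 0.162 1" --pt "0 0 0.02 0 0 0.18 1" --pt "0 0 0.023 0 0 0.194 1" --pt "0 0 0.023 0 0 0.194 1" --pt "0 0 0.023 0 0 0.194 1"

```text
time_s: 51.67
eef_pos: [0.4892, -0.0832, 0.1348]
tcp_rot: [-3.136, 0.001, 1.573]
force: [-6.6, -11.4, 11.6]
grip_width: 0.195
```

Run:
```python
from h import *
s=st(); print(s['eef_pos'],s['tcp_rot'],s['force'],s['wrist_torque'],s['grip_width'])
```

```text
[ 0.48917656 -0.0831977   0.13484937] [-3.13631138e+00  1.40872506e-03  1.57270566e+00] [ -6.55231053 -11.36621158  11.55445075] [-2.88254653  1.66309732  0.02754   ] 0.1945517684856797
```

servo_tool --pt "0 0 0 0 0 0 0.6" --pt "0 0 0 0 0 0 0.6" --pt "0 0 0 0 0 0 0.6" --pt "0 0 -0.5 0 0 0 0.6" --pt "0 0 -1 0 0 0 0.6" --pt "0 0 -1 0 0 0 0.6" --pt "0 0 -1 0 0 0 0.6"

```text
time_s: 52.25
eef_pos: [0.4922, -0.0811, 0.2381]
tcp_rot: [3.14, -0.0, 1.575]
force: [0.4, -0.6, 0.1]
grip_width: 0.403
```

servo_tool --pt "0.9 0 -0.5 0 0 0 0.6" --pt "0.9 0 -0.5 0 0 0 0.6" --pt "0.9 0 -0.5 0 0 0 0.6" --pt "0.9 0 -0.5 0 0 0 0.6"

```text
time_s: 52.58
eef_pos: [0.4906, 0.0133, 0.2859]
tcp_rot: [-3.14, -0.002, 1.58]
force: [0.3, -0.3, 0.4]
grip_width: 0.398
```

servo_tool --pt "0.95 -0.1 -0.1 0 0 0 0.6" --pt "0.95 -0.1 -0.1 0 0 0 0.6" --pt "0.95 -0.1 -0.1 0 0 0 0.6" --pt "0.95 -0.1 -0.1 0 0 0 0.6"

```text
time_s: 52.92
eef_pos: [0.4789, 0.1073, 0.294]
tcp_rot: [-3.137, -0.002, 1.58]
force: [0.2, -0.6, -0.5]
grip_width: 0.401
```

servo_tool --pt "0.95 -0.2 0 0 0 0 0.6" --pt "0.95 -0.2 0 0 0 0 0.6" --pt "0.95 -0.2 0 0 0 0 0.6" --pt "0.95 -0.2 0 0 0 0 0.6" --pt "0.95 -0.2 0 0 0 0 0.6" --pt "0.95 -0.2 0 0 0 0 0.6"

```text
time_s: 53.42
eef_pos: [0.4596, 0.197, 0.2936]
tcp_rot: [-3.136, -0.001, 1.574]
force: [-0.1, -0.4, 0.2]
grip_width: 0.401
```

Run:
```python
from h import *
t=shot('top','t12.png')[:,:,::-1];s=shot('side','s12.png')[:,:,::-1]
t0=cv2.imread('pics/top0.png')
y=np.zeros((600,800,3),np.uint8)
f=lambda im,b,k:cv2.resize(im[b[1]:b[3],b[0]:b[2]],None,fx=k,fy=k,interpolation=cv2.INTER_CUBIC)
for im,b,k,o in((t,(290,205,410,255),4,(0,0)),(t0,(290,205,410,255),4,(0,205)),(s,(300,140,400,300),2,(485,0)),(t,(170,200,300,320),1.5,(0,410)),(t,(300,120,460,300),1,(200,410)),(s,(270,150,320,210),3,(485,330))):
    a=f(im,b,k);a=a[:600-o[1],:800-o[0]];y[o[1]:o[1]+a.shape[0],o[0]:o[0]+a.shape[1]]=a
cv2.imwrite('pics/c13.png',y)
print(st()['eef_pos'],st()['joint_positions'])
```

```text
[0.45965802 0.19693942 0.29379218] [ 0.21857082  0.15365143 -0.81841822  1.86485015  0.1168167   1.17795189
 -0.63733452]
```

View pics/c13.png

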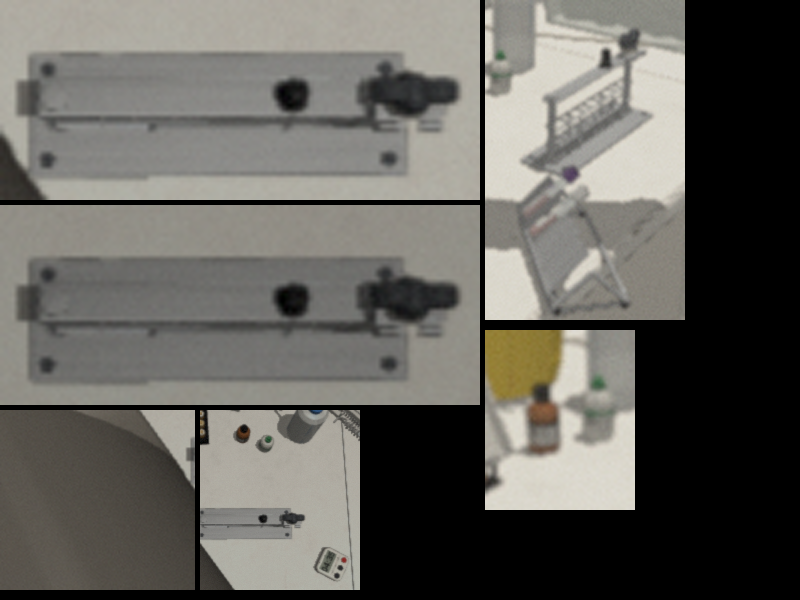

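```bash
python3 -c "
from h import *
print(st()['time_s'],robot.sign_off())"
```

```text
the job is handed in; nothing more can be done
53.5167 None
```

The job is done and handed in at 53.5 s of the 210 s allowed.

**What I did**
- **Knob and bar:** I rocked the seized knob free and unscrewed it until I felt its stop. Then I swung the bar about 1.6 rad clear.
- **Tubes:** The rack held two, one with a white cap and one with a purple cap. Both are on the slanting rack, in the grooves at y = -21 mm (white) and y = -63 mm (purple). Each was slid down until it pressed on the lip with 4 to 5 N before I let go.
- **Closing up:** I swung the bar home to its stop (23 N) and screwed the knob back by the 2.45 rad.

**Last checks**
- The final top view shows the bar and knob looking the same as at the start. The side view shows both tubes lying in their grooves with caps raised, and the timer and bottles look untouched.
- The final top view of the slanting rack was blocked by the arm, so the tubes were last confirmed from the side only.
- I read the knob's final angle from the tool's turn and the picture, not from a direct measurement.

**What went off plan**
- **Slanting rack knocked:** It was shifted about 5 cm and turned 4.6° during the run. I measured its new position and worked from that. One end overhangs the front edge of the worktop; the rack was standing steady when I finished.
- **Bar touched:** While first reaching for the white tube, a finger pressed on the open bar with about 28 N. I backed out and picked the tube from a different angle.

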